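Show a sieve screen to the inspection camera

ROBOT

A 6-joint arm with a two-finger parallel gripper is mounted at the origin on the work surface. World frame = base frame: x ahead of the robot, y to its left, z up, the work surface at z = 0. Lengths are in m, angles in rad, forces in N, time in s.
With the tool pointing down it reaches from about 0.425 to 0.95 m from the base axis. Payload 3.5 kg.
Tool frame: the origin (TCP) lies at the very end of the fingers, on their centre line; the grasp point (between the pads) lies 19 mm behind it; z points along the fingers, y is the direction in which the jaws open and shut (so a half turn about z gives the same grasp; the last joint's range is limited). The gripper opens to 85 mm and grips with 20 to 120 N. Pads are 22 mm wide; open, the fingers measure 114 mm over their backs; the gripper's body (76 mm by 85 mm) begins 54 mm behind the grasp point. The pads swing forward as they close: fully open they stand 13 mm farther back than shut.
Start: joints at [-0.15, 0.286, 1.577, -0, 1.279, -0.15], TCP at [0.675, 0, 0.201] pointing down, gripper open.
Joint ranges: [-2.77, 2.77], [-0.9, 2.22], [0.21, 2.48], [-1.53, 4.67], [0.24, 2.81], [-2.84, 2.84]. Speed limits (rad/s): [2.79, 2.79, 3.14, 3.14, 3.14, 3.14].

INTERFACE

Orientations are given as a unit quaternion [x, y, z, w].
In Python, from plant import get_state, read_camera, sign_off gives the robot as it stands.
- The arm moves only by the tool step_arm, never from a script. Its argument "targets" is a list that holds one entry, the list of rows, each a list of 5 numbers: the opening, from 0 (shut) to 1 (fully open), then the shift along the tool's x, y, z each as a share of 4 cm, from -1 to 1, then the turn about the tool's z as a share of 5 degrees, from -1 to 1. A call has 1 to 10 rows; each row shifts and turns the commanded pose from where the row before left it, along the tool's axes as they then stand; what a row does not reach is not made up. A row lasts 1/12 s, in which the tool goes at most 41.7 mm and 7.16 degrees, less where a joint would pass 70% of its speed; a pose out of reach is approached as far as the arm can. A call with a number of a shift or a turn outside -1 to 1 is refused whole. A call with a gripper value outside its range is refused whole. The fingers move at their own pace and stop on an object; "squeeze" is the grip in N (left out, the last holds). Time passes only in rows, so rows that do not move let the fingers close. It gives the time, the measured TCP pose, the force and the opening at its end, in the units of the state.
- get_state(): the state, without advancing time (a new reading comes with each control period).
- read_camera(name): name is "scene" or "side" or "wrist"; returns a dict with "pixels" (400x640x3 uint8, red, green, blue), "range_z" (400x640 float32, m along the optical axis (not along the pixel's ray), 0 where there is no reading), "mtx" (3x3 intrinsics, pixels), "k1" (the pictures are not rectified: a ray, as slopes to the right and down, at radius r is drawn at 1 + k1 r^2 times it, then the intrinsics apply), "rvec" (rotation vector, rad) and "tvec" (3), from world to camera coordinates, as OpenCV has them. Camera axes: x right, y down, z forward; pixel columns grow to the right and rows downward; lengths in m; the calibration is good to about 2 mm. A picture is of the moment at which its call begins.
- sign_off(): hands the job in, once; it reports no verdict.
The state is a dict: "time": time; "qpos": joint angles; "dq": joint speeds; "joint_efforts": joint torques, N m; "eef_pos": TCP position; "tcp_rot": TCP orientation; "contact_force": force on the tool from outside, world axes, zero at the start; "wrist_torque": the same for the moment, N m; "opening": opening from 0.0 (shut) to 1.0 (fully open).
Only numpy, scipy, OpenCV 4.12 (cv2) and the standard library are available. Lean on these libraries where they do the work, as an engineer would, in place of code of your own. Each camera call takes 0.05 s, during which the arm holds its last target.

TASK

Lift the hold-down bar off the screen rack and lay it gently, flat, on the black rubber mat; then draw the round-hole screen (the one with the long grip) out of the rack and hold it up to the inspection camera: middle of the screen on the lens axis 150 mm in front of the lens, its face square to the lens, top edge level, grip uppermost. Finish while still holding it there, steady, in the air. Do not touch the camera, and leave the two slotted screens standing in the rack and the other things on the bench where they are.

Things in the scene. Friction and masses are not known exactly. Their poses are not given: they have to be found in the camera images.
- rack: Fixed grey rack, left or right on the bench. Base 220 (x) x 140 (y) x 12 mm; origin: centre of its underside. Three slots at x = -50, 0, +50 mm each hold an upright screen, face along rack x, standing on the base; 11 mm wide between 45 mm high guide blocks at both sides: draw screens straight up. Posts at x = +-103 mm (44 wide, 12 thick, 156 high) carry the bar at 142 mm height.
- bar: Loose hold-down bar in notches (28 wide, 14 mm deep) of the rack's two posts, along rack x, above the screens' grips. Aluminium strip 230 (x) x 24 (y) x 10 mm (z), 0.12 to 0.22 kg; on its middle a grey grip block 50 (x) x 18 mm (y), from 10 to 48 mm above the strip's underside: pinch it across y. Origin: centre of the underside; z up. Lifts straight up.
- mat: Fixed black rubber mat, 280 (its x) x 140 (its y) x 4 mm thick, empty; origin at the centre of its underside.
- screen_round: The screen to show, loose, in any of the slots: steel frame 110 wide (y) x 90 high (z) x 8 mm thick (x, face normal), 30 round holes, both faces alike. On top a grey grip 90 long (y) x 10 thick (x) mm, from 90 to 130 mm above the lower edge: pinch it across x. 0.13 to 0.25 kg. Origin: middle of the lower edge; z towards the grip.
- screen_round_centre (a point): Middle of the round-hole screen's perforated area, 45 mm above its lower edge, in the mid-plane; axes as screen_round.
- screen_slot_a: Bystander screen in another slot, as the round-hole one but with long slots and a short grip, 36 mm long (y); origin: middle of the lower edge.
- screen_slot_b: A second slotted bystander screen, same as screen_slot_a.
- camera: Fixed camera stand towards the far side of the bench: round foot 100 mm across, 18 mm thick upright post. Origin: on the bench 220 mm in front of the post (the foot's centre is at x = +220 mm of this frame). The camera looks roughly towards the robot, along -x of this frame and downward.
- lens (a point): Centre of the camera's front glass. Head: black block 60 x 46 x 46 mm with a lens 34 mm wide, 50 mm long; it pivots at 350 mm height over the foot, 90 mm behind the glass, and is set stiffly 0.25 to 0.55 rad downward. The camera looks along this frame's -x; y is level; z is up, leaning towards the robot by the downward angle.
- focus (a point): Point on the lens axis 150 mm in front of the front glass: where the middle of the screen is to be. Axes as lens.
- jar: Bystander: white capped jar 48 mm across, 70 mm high; origin centre of the underside.
- cup: Bystander: small metal cup 56 mm across, 50 mm high; origin centre of the underside.
- brush: Bystander: brush 150 mm long, lying; origin below its middle.
- weight: Bystander: steel calibration weight 36 mm across, 50 mm high; origin centre of the underside.
- dish: Bystander: glass dish 84 mm across, 16 mm high; origin centre of the underside.

How it is judged:
By the outcome, as a careful person would: the job done as asked, in the order asked, and still so for the second after the job is handed in, while the arm keeps its last pose, push and grip.
It also fails if it takes over 64 s, if anything falls off the work surface, if the arm or the gripper's body presses on something with over 40 N, if the wrist force passes 120 N, or if a joint passes its speed limit or range.

## Working session

There is one attempt and no reset: what is moved stays moved. The work goes in short steps, Python scripts to look and compute and a tool call to move; the robot and the scene stay as the last step left them, time stands still between calls to the robot, and variables do not carry over. Pictures are saved under pics/ and viewed, and the job is handed in when it is done.

Besides the shell and the picture viewer there is one more tool, called after "Request:" as name(argument=value, ...), one argument or row to a line, values as JSON. step_arm: Moves the arm, as the interface text tells. Shift numbers are shares of 4 cm and turn numbers shares of 5 degrees, none past 1 either way. Its arguments: {"type":"object","properties":{"targets":{"type":"array"},"squeeze":{"type":"number"}},"required":["targets"]}

```bash
ls -la; mkdir -p pics
cat > h.py <<'E'
import numpy as np,cv2
from plant import get_state, read_camera
def grab(n):
    c=read_camera(n); np.savez('%s.npz'%n,**{k:np.asarray(v) for k,v in c.items()}); return c
def save(c,f): cv2.imwrite('pics/'+f,c['pixels'][:,:,::-1])
def load(n): return dict(np.load('%s.npz'%n))
def cloud(c):
    z=c['range_z']; h,w=z.shape; v,u=np.mgrid[:h,:w]
    K=c['mtx']; k1=float(c['k1'])
    p=cv2.undistortPoints(np.stack([u,v],-1).reshape(-1,1,2).astype(float),K,np.array([k1,0,0,0.])).reshape(h,w,2)
    P=np.dstack([p[...,0]*z,p[...,1]*z,z])
    R=cv2.Rodrigues(c['rvec'].astype(float))[0]; t=c['tvec'].ravel()
    W=(P-t)@R; W[z<=0]=np.nan
    return W
def proj(c,X):
    R=cv2.Rodrigues(c['rvec'].astype(float))[0]
    return cv2.projectPoints(np.asarray(X,float).reshape(-1,1,3),c['rvec'].astype(float),c['tvec'].astype(float),c['mtx'],np.array([float(c['k1']),0,0,0]))[0].reshape(-1,2)
E
python3 - <<'E'
from h import *
for n in ['scene','side','wrist']:
    c=grab(n); save(c,n+'0.png'); print(n, -cv2.Rodrigues(c['rvec'])[0].T@np.ravel(c['tvec']), c['k1'])
print(get_state())
E
```

```text
total 12
drwxr-xr-x  3 agent agent 4096 Dec  7 02:30 .
drwxr-xr-x 23 root  root  4096 Dec  7 02:30 ..
drwxr-xr-x  2 agent agent 4096 Dec  7 02:30 pics
scene [1.44748734 0.01092223 1.08142371] -0.00630043719472519
side [0.37498463 0.88456274 0.91306048] -0.027115675268285705
wrist [0.67508914 0.08108194 0.37322057] -0.06601264761844931
{'time': 0.15, 'qpos': array([-1.49988546e-01,  2.87027037e-01,  1.57785448e+00,  1.82051346e-05,
        1.27859100e+00, -1.49959879e-01]), 'dq': array([ 0.00026452, -0.00428409, -0.00533339,  0.0001872 ,  0.00056681,
        0.00097945]), 'joint_efforts': array([ 7.91554030e-04, -4.06602967e+01, -2.93140125e+01, -8.94972595e-05,
        3.96185191e-03, -2.97825103e-06]), 'eef_pos': array([6.74428924e-01, 1.28565758e-04, 1.99414274e-01]), 'tcp_rot': array([ 7.07118464e-01,  7.07094473e-01, -5.50854235e-04, -7.61648758e-04]), 'contact_force': array([ 0.25140326, -0.1027538 ,  0.17039852]), 'wrist_torque': array([-0.02537077,  0.01038191, -0.00298107]), 'opening': 1.0011386466480472}
```

View pics/scene0.png

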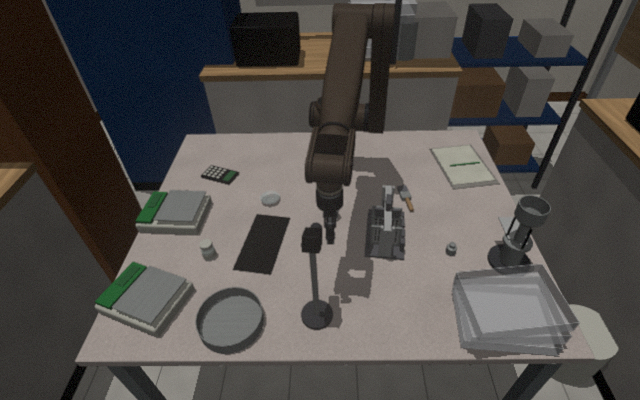

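View pics/side0.png

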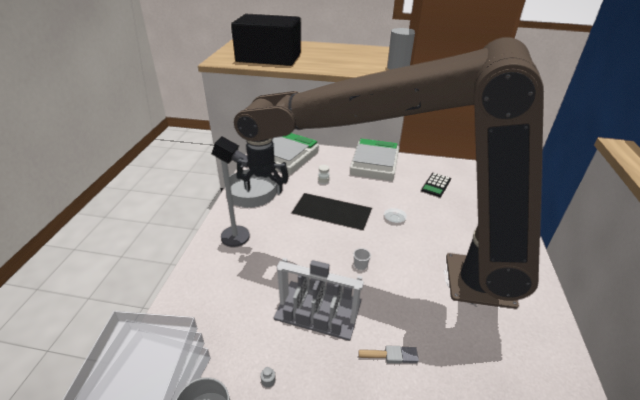

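View pics/wrist0.png

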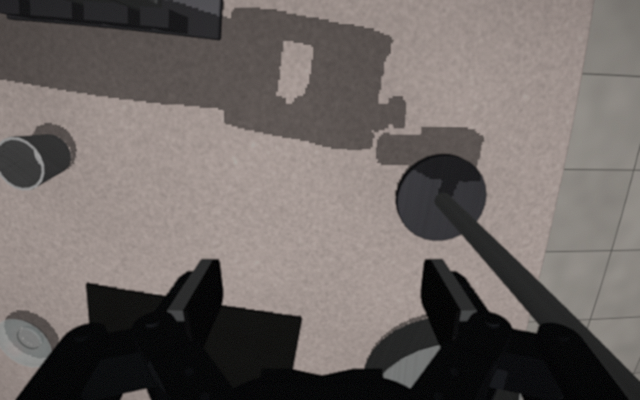

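Run:
```python
from h import *
for n in ['scene','side']:
    c=load(n); W=cloud(c); np.save(n+'W.npy',W)
    m=np.isfinite(W[...,0])
    Z=W[...,2]
    print(n,m.mean(), np.nanmedian(Z[(W[...,0]>0.4)&(W[...,0]<1)&(abs(W[...,1])<.5)]))
    # top-down height map
    H=np.zeros((500,700))  # x 0.3..1.3 , y -0.7..0.7 2mm
    P=W[m]; ok=(P[:,0]>.3)&(P[:,0]<1.3)&(abs(P[:,1])<.7)&(P[:,2]<.45)&(P[:,2]>-.02)
    P=P[ok]; i=((P[:,0]-.3)/.002).astype(int).clip(0,499); j=((P[:,1]+.7)/.002).astype(int).clip(0,699)
    np.maximum.at(H,(i,j),P[:,2]+.02)
    im=cv2.applyColorMap((H/.45*255).clip(0,255).astype(np.uint8),cv2.COLORMAP_TURBO)
    cv2.imwrite('pics/top_%s.png'%n,im)
for n,pts in [('scene',[(262,244),(207,250),(270,200),(316,315),(311,240),(388,230),(388,187),(452,248),(405,195)]),('side',[(333,211),(320,270),(362,257),(395,216),(226,150),(235,237),(268,375),(390,354)])]:
    W=np.load(n+'W.npy')
    for u,v in pts: print(n,u,v,W[v,u].round(3))
```

```text
scene 0.99576171875 -0.0008782885209562153
side 0.995921875 0.001932873567505101
scene 262 244 [ 0.514 -0.256  0.003]
scene 207 250 [ 0.583 -0.433  0.055]
scene 270 200 [ 0.269 -0.255 -0.001]
scene 316 315 [ 0.817 -0.048  0.017]
scene 311 240 [ 0.818 -0.046  0.368]
scene 388 230 [0.589 0.188 0.152]
scene 388 187 [0.37  0.213 0.149]
scene 452 248 [0.568 0.425 0.032]
scene 405 195 [0.27  0.305 0.017]
side 333 211 [ 0.495 -0.246  0.006]
side 320 270 [0.472 0.21  0.176]
side 362 257 [ 0.369 -0.018  0.014]
side 395 216 [ 0.265 -0.263  0.003]
side 226 150 [ 0.783 -0.021  0.359]
side 235 237 [ 0.8   -0.03   0.016]
side 268 375 [0.554 0.437 0.045]
side 390 354 [0.273 0.317 0.021]
```

Run:
```python
import cv2
a=cv2.imread('pics/scene0.png')[170:350,220:440]; cv2.imwrite('pics/sc_crop.png',cv2.resize(a,None,fx=3,fy=3,interpolation=cv2.INTER_CUBIC))
a=cv2.imread('pics/side0.png')[240:350,250:390]; cv2.imwrite('pics/si_crop.png',cv2.resize(a,None,fx=5,fy=5,interpolation=cv2.INTER_CUBIC))
```

```text
(no output)
```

View pics/sc_crop.png

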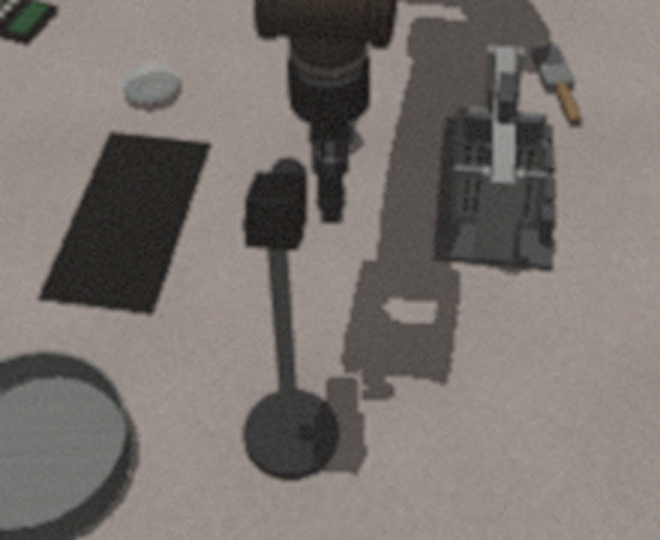

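View pics/si_crop.png

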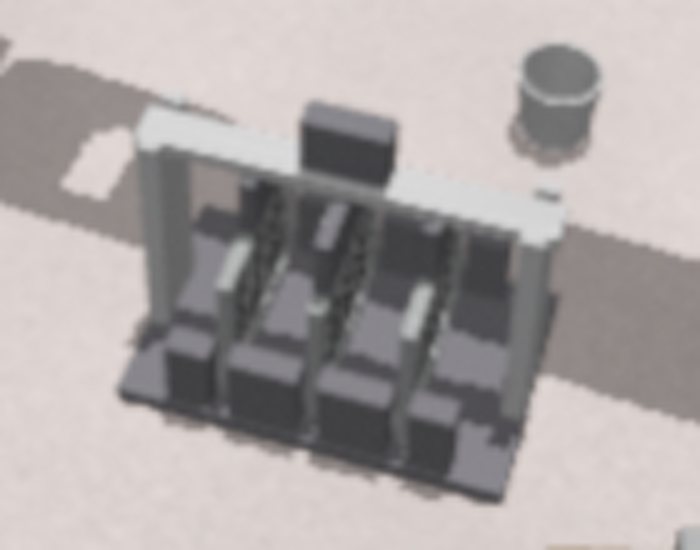

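View pics/top_side.png

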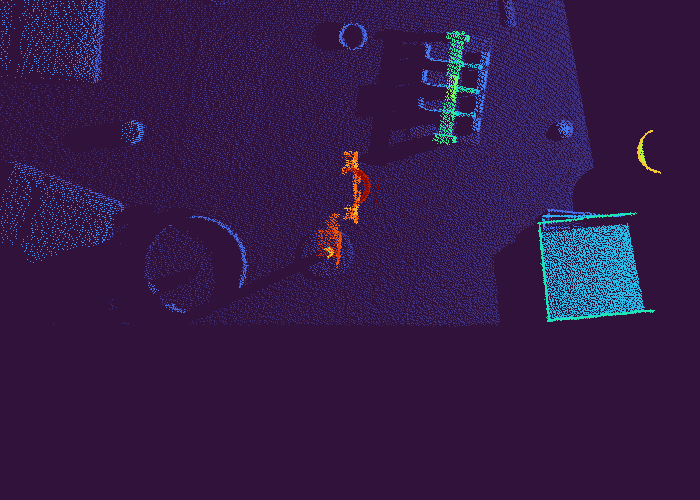

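Run:
```python
from h import *
S=get_state()
def rect(P,name):
    if len(P)<8: print(name,len(P)); return
    P=P.astype(np.float32); (c,s,a)=cv2.minAreaRect(P[:,:2]); print(name,len(P),np.round(c,4),np.round(s,3),round(a,1))
for n in ['scene','side']:
    W=np.load(n+'W.npy').reshape(-1,3); W=W[np.isfinite(W[:,0])]
    A=W[(W[:,0]>.3)&(W[:,0]<.66)&(W[:,1]>.08)&(W[:,1]<.33)]
    h=np.histogram(A[:,2],bins=np.arange(0,.22,.01)); print(h[0])
    rect(A[(A[:,2]>.145)&(A[:,2]<.160)],n+' strip')
    B=A[(A[:,2]>.145)&(A[:,2]<.160)]
    if len(B)>20:
        d=B[:,:2]-np.median(B[:,:2],0); u=np.linalg.svd(d-d.mean(0),full_matrices=False)[2][0]; print('pca yaw',np.degrees(np.arctan2(u[1],u[0])), B.mean(0))
    rect(A[A[:,2]>.178],n+' block'); print(A[A[:,2]>.178].mean(0))
    C=W[(W[:,0]>.6)&(W[:,0]<.9)&(W[:,1]>-.15)&(W[:,1]<.05)&(W[:,2]<.45)]
    rect(C[(C[:,2]>.008)&(C[:,2]<.03)],n+' foot'); 
    P=C[(C[:,2]>.05)&(C[:,2]<.25)]; rect(P,n+' post'); print(P.mean(0))
# mat by colour
for n in ['scene','side']:
    c=load(n); W=np.load(n+'W.npy'); g=c['pixels'].max(-1)
    m=(g<60)&(abs(W[...,2])<.015)&(W[...,0]>.35)&(W[...,0]<.7)&(W[...,1]<-.1)&(W[...,1]>-.42)
    rect(W[m],n+' mat'); print(W[m][:,2].mean())
```

```text
[539 203  75  73  94 261 106 106  98 171  94 100  86 106 199 109  16  13
  51   2   0]Traceback (most recent call last):
  File "<stdin>", line 10, in <module>
  File "<stdin>", line 5, in rect
cv2.error: OpenCV(4.12.0) /io/opencv/modules/imgproc/src/convhull.cpp:143: error: (-215:Assertion failed) total >= 0 && (depth == CV_32F || depth == CV_32S) in function 'convexHull'
```

```bash
cat >> h.py <<'E'
def rect(P,name=''):
    if len(P)<8: print(name,len(P)); return
    P=np.ascontiguousarray(P[:,:2],dtype=np.float32); (c,s,a)=cv2.minAreaRect(P); print(name,len(P),np.round(c,4),np.round(s,3),round(a,1))
E
python3 - <<'E'
from h import *
for n in ['scene','side']:
    W=np.load(n+'W.npy').reshape(-1,3); W=W[np.isfinite(W[:,0])]
    A=W[(W[:,0]>.3)&(W[:,0]<.66)&(W[:,1]>.08)&(W[:,1]<.33)]
    B=A[(A[:,2]>.147)&(A[:,2]<.154)]
    rect(B,n+' strip')
    d=B[:,:2]; u=np.linalg.svd(d-d.mean(0),full_matrices=False)[2][0]; print('pca yaw',np.degrees(np.arctan2(u[1],u[0])), B.mean(0))
    rect(A[A[:,2]>.178],n+' block'); print(A[A[:,2]>.178].mean(0))
    C=W[(W[:,0]>.6)&(W[:,0]<.9)&(W[:,1]>-.15)&(W[:,1]<.05)&(W[:,2]<.45)]
    rect(C[(C[:,2]>.008)&(C[:,2]<.03)],n+' foot'); 
    P=C[(C[:,2]>.05)&(C[:,2]<.25)]; rect(P,n+' post'); print(P.mean(0))
for n in ['scene','side']:
    c=load(n); W=np.load(n+'W.npy'); g=c['pixels'].max(-1)
    m=(g<60)&(abs(W[...,2])<.015)&(W[...,0]>.35)&(W[...,0]<.7)&(W[...,1]<-.1)&(W[...,1]>-.42)
    rect(W[m],n+' mat'); print(W[m][:,2].mean())
E
```

```text
scene strip 211 [0.4776 0.1999] [0.043 0.234] 83.0
pca yaw -7.07894829580263 [0.5025302  0.19798225 0.14973645]
scene block 422 [0.4015 0.145 ] [0.13  0.202] 90.0
[0.39005737 0.10509691 0.55600888]
scene foot 627 [ 0.8077 -0.0454] [0.099 0.094] 2.9
scene post 261 [ 0.7692 -0.0239] [0.018 0.111] 61.3
[ 0.81080503 -0.04365743  0.1582025 ]
side strip 601 [0.4755 0.203 ] [0.045 0.228] 82.1
pca yaw 172.52050985872478 [0.47105714 0.20470581 0.1506654 ]
side block 3447 [0.4006 0.1476] [0.135 0.201] 90.0
[0.38695861 0.10110826 0.56983164]
side foot 441 [ 0.8051 -0.0445] [0.095 0.1  ] 20.4
side post 298 [ 0.7247 -0.0075] [0.036 0.194] 71.7
[ 0.79785233 -0.03777759  0.1576067 ]
scene mat 2018 [ 0.5003 -0.2549] [0.138 0.279] 80.3
0.001457490317756227
side mat 1505 [ 0.5007 -0.2523] [0.134 0.269] 79.9
0.0030515996082659115
```

Request:
step_arm(
  targets=[
    [[1, 0, -0.9, 0, 0], [1, 0.6, -0.6, -0.2, 0], [1, 0.6, -0.6, -0.3, 0], [1, 0.6, -0.6, -0.3, 0], [1, 0.6, -0.6, -0.3, 0], [1, 0.6, -0.6, -0.3, 0], [1, 0.6, -0.6, -0.3, 0], [1, 0.6, -0.4, 0, 0], [1, 0.5, 0, 0, -1], [1, 0, 0, 0, -1]],
  ],
)

```text
time: 0.98
eef_pos: [0.4777, 0.191, 0.269]
tcp_rot: [0.64, 0.769, 0.001, -0.0]
contact_force: [-0.7, 0.3, -0.3]
opening: 1.001
```

Request:
step_arm(
  targets=[
    [[1, 0, 0, 0, -1], [1, 0, 0, 0, -1], [1, 0, 0, 0, -1], [1, 0, 0, 0, -1], [1, 0, 0, 0, -1], [1, 0, 0, 0, -1], [1, 0, 0, 0, -1], [1, 0, 0, 0, -1], [1, 0, 0, 0, -1], [1, 0, 0, 0, 0]],
  ],
)

```text
time: 1.82
eef_pos: [0.4787, 0.188, 0.2682]
tcp_rot: [0.3, 0.954, -0.0, -0.0]
contact_force: [-0.1, 0.3, 0.4]
opening: 1.0
```

Request:
step_arm(
  targets=[
    [[1, 0, 0, 0, -1], [1, 0, 0, 0, -1], [1, 0, 0, 0, -1], [1, 0, 0, 0, -1], [1, 0, 0, 0, -1], [1, 0, 0, 0, -0.5], [1, 0, 0, 0, 0]],
  ],
)

```text
time: 2.4
eef_pos: [0.4788, 0.188, 0.2683]
tcp_rot: [0.066, 0.998, -0.0, -0.0]
contact_force: [-1.0, 0.2, 0.6]
opening: 0.998
```

Run:
```python
from h import *
c=grab('wrist'); save(c,'wrist1.png'); W=cloud(c); np.save('wristW.npy',W)
A=W.reshape(-1,3); A=A[np.isfinite(A[:,0])]
S=get_state(); print(S['eef_pos'],S['tcp_rot'],S['qpos'])
A=A[(abs(A[:,0]-.4765)<.16)&(abs(A[:,1]-.2)<.13)]
for lo,hi in [(.147,.157),(.185,.195)]:
    B=A[(A[:,2]>lo)&(A[:,2]<hi)]; rect(B,str(lo))
```

```text
[0.47883843 0.18799981 0.26830419] [ 6.67541970e-02  9.97769431e-01 -5.54501604e-05 -1.93337843e-04] [ 1.76710671e-01 -1.19879250e-01  1.88670776e+00 -1.46750059e-05
  1.37516615e+00 -1.26047505e+00]
0.147 6316 [0.4743 0.201 ] [0.044 0.23 ] 82.7
0.185 1497 [0.4735 0.2013] [0.018 0.049] 82.6
```

View pics/wrist1.png

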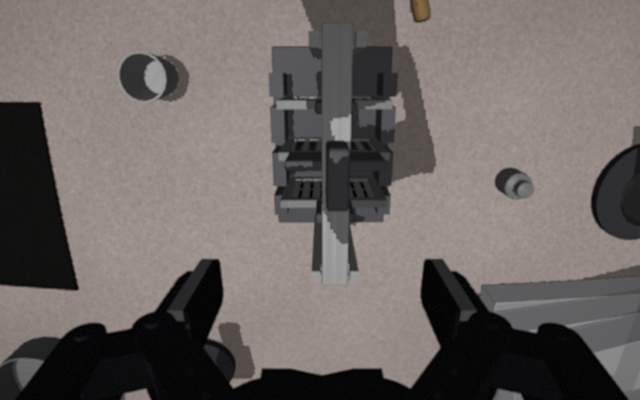

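Request:
step_arm(
  targets=[
    [[1, 0.18, 0.31, 0, 0], [1, 0, 0, 0.7, 0], [1, 0, 0, 0.7, 0], [1, 0, 0, 0.7, 0], [1, 0, 0, 0.4, 0], [1, 0, 0, 0.28, 0], [1, 0, 0, 0, 0]],
  ],
)

```text
time: 3.03
eef_pos: [0.4716, 0.2008, 0.1544]
tcp_rot: [0.066, 0.998, -0.001, -0.003]
contact_force: [-0.8, -0.7, 0.2]
opening: 0.995
```

Request:
step_arm(
  targets=[
    [[0, 0, 0, 0, 0], [0, 0, 0, 0, 0], [0, 0, 0, 0, 0], [0, 0, 0, 0, 0], [0, 0, 0, 0, 0], [0, 0, 0, 0, 0], [0, 0, 0, 0, 0], [0, 0, 0, 0, 0], [0, 0, 0, 0, 0]],
  ],
  squeeze=40,
)

```text
time: 3.78
eef_pos: [0.474, 0.2012, 0.1583]
tcp_rot: [0.065, 0.998, -0.0, 0.001]
contact_force: [-0.5, -1.3, 4.5]
opening: 0.173
```

Request:
step_arm(
  targets=[
    [[0, 0, 0, 0, 0], [0, 0, 0, -0.2, 0], [0, 0, 0, -0.4, 0], [0, 0, 0, -0.6, 0], [0, 0, 0, -0.6, 0], [0, 0, 0, -0.4, 0], [0, 0, 0, 0, 0]],
  ],
)

```text
time: 4.37
eef_pos: [0.4751, 0.2018, 0.249]
tcp_rot: [0.065, 0.998, 0.001, 0.003]
contact_force: [-0.5, -1.2, -2.1]
opening: 0.172
```

Run:
```python
from h import *
c=grab('side'); save(c,'side1.png'); W=cloud(c)
a=c['pixels'][180:360,230:430,::-1]; cv2.imwrite('pics/side1c.png',cv2.resize(a,None,fx=4,fy=4,interpolation=2)[:600,:800])
print(get_state()['opening'])
```

```text
0.16995237773917482
```

View pics/side1c.png

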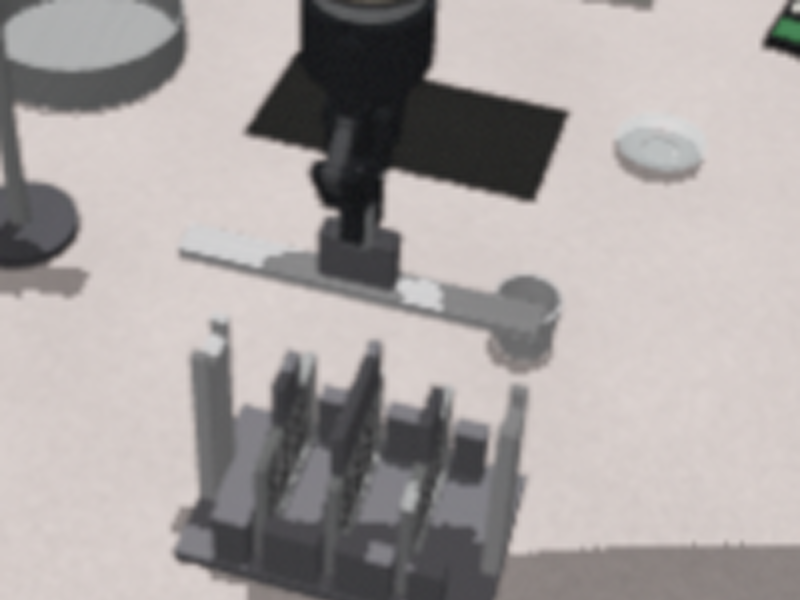

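Request:
step_arm(
  targets=[
    [[0, -0.05, -0.3, 0, 0], [0, -0.15, -0.7, 0, 0], [0, -0.16, -0.9, 0, 0], [0, -0.17, -0.9, 0, 0], [0, -0.17, -0.9, 0, 0], [0, -0.17, -0.9, 0, 0], [0, -0.17, -0.9, 0, 0], [0, -0.17, -0.9, 0, 0], [0, -0.17, -0.9, 0, 0], [0, -0.17, -0.9, 0, 0]],
  ],
)

```text
time: 5.25
eef_pos: [0.4901, -0.1339, 0.2424]
tcp_rot: [0.066, 0.998, 0.001, -0.002]
contact_force: [1.7, -1.0, -1.9]
opening: 0.172
```

Request:
step_arm(
  targets=[
    [[0, -0.17, -0.9, 0, 0], [0, -0.17, -0.9, 0, 0], [0, -0.17, -0.8, 0, 0], [0, -0.1, -0.5, 0, 0.2], [0, 0, -0.1, 0, 0.2], [0, 0, 0, 0, 0], [0, 0, 0, 0, 0]],
  ],
)

```text
time: 5.83
eef_pos: [0.4984, -0.2613, 0.2433]
tcp_rot: [0.083, 0.997, 0.001, -0.002]
contact_force: [0.0, 0.9, -2.3]
opening: 0.17
```

Request:
step_arm(
  targets=[
    [[0, 0, 0.2, 0.3, 0], [0, 0, 0, 0.7, 0], [0, 0, 0, 0.8, 0], [0, 0, 0, 0.8, 0], [0, 0, 0, 0.8, 0], [0, 0, 0, 0.7, 0], [0, 0, 0, 0.5, 0], [0, 0, 0, 0.2, 0], [0, 0, 0, 0, 0], [0, 0, 0, 0, 0]],
  ],
)

```text
time: 6.67
eef_pos: [0.5012, -0.2532, 0.0536]
tcp_rot: [0.082, 0.997, 0.0, 0.0]
contact_force: [-0.1, -0.8, -0.9]
opening: 0.174
```

Run:
```python
from h import *
S=get_state(); print(S['eef_pos'],S['tcp_rot'],S['contact_force'])
for n in ['side','scene']:
    c=grab(n); save(c,n+'2.png'); W=cloud(c); A=W.reshape(-1,3); 
    g=c['pixels'].max(-1).reshape(-1)
    m=np.isfinite(A[:,0])&(abs(A[:,0]-.5)<.15)&(abs(A[:,1]+.254)<.09)&(A[:,2]>.02)&(A[:,2]<.055)&(g>75)
    B=A[m]; rect(B,n)
    if len(B)>10:
        M=np.c_[B[:,:2]-[.5,-.254],np.ones(len(B))]; print(np.linalg.lstsq(M,B[:,2],rcond=None)[0], B[:,2].mean())
```

```text
[ 0.50119126 -0.25324823  0.0536026 ] [8.20801970e-02 9.96625723e-01 3.18682908e-05 8.75123253e-05] [-0.05662876 -0.79758954 -0.8696451 ]
side 340 [ 0.5042 -0.2525] [0.034 0.231] 79.7
[-0.01533275 -0.10248075  0.0456201 ] 0.04491137153677624
scene 172 [ 0.5066 -0.254 ] [0.026 0.23 ] 80.5
[0.01029962 0.05527541 0.04585472] 0.045985915519462066
```

View pics/side2.png

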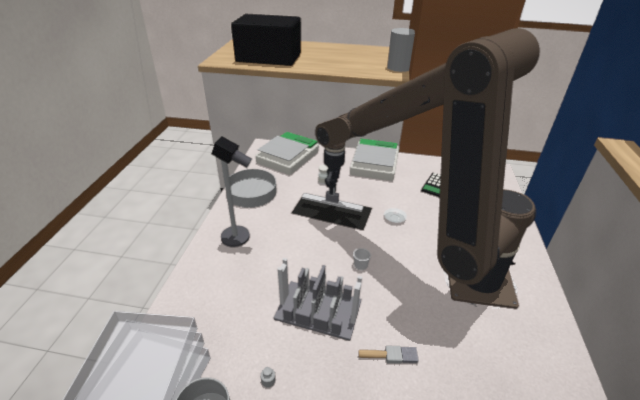

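Request:
step_arm(
  targets=[
    [[0, 0, 0, 0.25, 0], [0, 0, 0, 0.25, 0], [0, 0, 0, 0.12, 0], [0, 0, 0, 0.04, 0], [0, 0, 0, 0, 0], [0, 0, 0, 0, 0]],
  ],
)

```text
time: 7.27
eef_pos: [0.5008, -0.2543, 0.0267]
tcp_rot: [0.083, 0.997, 0.0, -0.0]
contact_force: [0.3, 0.2, -2.7]
opening: 0.173
```

Request:
step_arm(
  targets=[
    [[0, 0, 0, 0.04, 0], [0, 0, 0, 0.03, 0], [0, 0, 0, 0, 0]],
  ],
)

```text
time: 7.52
eef_pos: [0.5009, -0.2542, 0.0241]
tcp_rot: [0.083, 0.997, -0.0, 0.0]
contact_force: [0.1, -0.0, -1.5]
opening: 0.171
```

Request:
step_arm(
  targets=[
    [[0, 0, 0, 0.04, 0], [0, 0, 0, 0, 0], [0, 0, 0, 0, 0]],
  ],
)

```text
time: 7.77
eef_pos: [0.5008, -0.2542, 0.0224]
tcp_rot: [0.083, 0.997, 0.0, -0.0]
contact_force: [-0.0, 0.2, -2.0]
opening: 0.171
```

Request:
step_arm(
  targets=[
    [[0, 0, 0, 0.03, 0], [0, 0, 0, 0, 0]],
  ],
)

```text
time: 7.93
eef_pos: [0.5008, -0.2542, 0.0212]
tcp_rot: [0.083, 0.997, 0.0, -0.0]
contact_force: [0.3, -0.1, -2.5]
opening: 0.174
```

Request:
step_arm(
  targets=[
    [[0, 0, 0, 0.03, 0], [0, 0, 0, 0, 0]],
  ],
)

```text
time: 8.1
eef_pos: [0.501, -0.2545, 0.0204]
tcp_rot: [0.083, 0.997, -0.0, 0.0]
contact_force: [-0.7, 0.9, 0.2]
opening: 0.169
```

Request:
step_arm(
  targets=[
    [[0, 0, 0, 0.03, 0], [0, 0, 0, 0, 0]],
  ],
)

```text
time: 8.27
eef_pos: [0.5009, -0.2548, 0.0203]
tcp_rot: [0.083, 0.997, -0.0, -0.0]
contact_force: [-4.3, 0.5, 6.4]
opening: 0.17
```

Request:
step_arm(
  targets=[
    [[0.3, 0, 0, 0, 0], [0.4, 0, 0, 0, 0], [0.6, 0, 0, 0, 0], [0.6, 0, 0, 0, 0], [0.6, 0, 0, -0.3, 0], [0.6, 0, 0, -0.6, 0], [0.6, 0, 0, -0.9, 0], [0.6, 0, 0, -0.9, 0], [0.6, 0, 0, -0.9, 0], [0.6, 0, 0, -0.9, 0]],
  ],
)

```text
time: 9.1
eef_pos: [0.5007, -0.254, 0.2015]
tcp_rot: [0.083, 0.997, -0.0, 0.0]
contact_force: [0.8, -0.8, 0.2]
opening: 0.598
```

Run:
```python
from h import *
S=get_state(); print(S['eef_pos'],S['qpos'],S['opening'])
c=grab('wrist'); save(c,'wrist3.png')
for n in ['wrist','side']:
    c=grab(n); W=cloud(c); A=W.reshape(-1,3); g=c['pixels'].max(-1).reshape(-1)
    m=np.isfinite(A[:,0])&(abs(A[:,0]-.5)<.15)&(abs(A[:,1]+.254)<.09)&(A[:,2]>.009)&(A[:,2]<.022)&(g>75)
    B=A[m]; rect(B,n); M=np.c_[B[:,:2]-[.5,-.254],np.ones(len(B))]; print(np.linalg.lstsq(M,B[:,2],rcond=None)[0])
W=cloud(grab('side')); A=W.reshape(-1,3); A=A[np.isfinite(A[:,0])]
yaw=np.radians(-7.4); R=np.array([[np.cos(yaw),-np.sin(yaw)],[np.sin(yaw),np.cos(yaw)]])
L=(A[:,:2]-[.474,.2012])@R
for s in(-.05,0,.05):
    m=(abs(L[:,0]-s)<.012)&(A[:,2]>.11)&(A[:,2]<.15)&(abs(L[:,1])<.07); print(s,m.sum(),np.percentile(L[m,1],[1,99]),np.median(L[m,0]),A[m,2].max())
# camera head cloud
for n in ['side','scene']:
    A=cloud(load(n) if n=='side' else grab(n)).reshape(-1,3); A=A[np.isfinite(A[:,0])]
    B=A[(A[:,0]>.6)&(A[:,0]<.9)&(abs(A[:,1]+.04)<.1)&(A[:,2]>.27)&(A[:,2]<.45)]; np.save('head_%s.npy'%n,B); print(n,len(B),B.min(0),B.max(0))
```

```text
[ 0.50069047 -0.25398919  0.20154264] [-6.50197761e-01  3.55504284e-02  1.85847704e+00  8.89050387e-05
  1.24675270e+00 -2.05529407e+00] 0.5975926164435895
wrist 3737 [ 0.5013 -0.2547] [0.024 0.229] 80.6
[-0.00079372  0.00074929  0.01447129]
side 258 [ 0.5044 -0.2516] [0.034 0.229] 79.2
[0.00826975 0.04215814 0.0128191 ]
-0.05 85 [-0.01526334  0.02047977] -0.04944039058065803 0.1430961146527074
0 186 [-0.04055955  0.04696339] -0.00015307026353640805 0.14381235299148068
0.05 97 [-0.01640345  0.02079339] 0.04970168864778889 0.14524141724303172
side 755 [ 0.71629907 -0.0692375   0.27016439] [ 0.83438699 -0.01661858  0.3798465 ]
scene 620 [ 0.71890945 -0.070063    0.2707297 ] [ 0.83636649 -0.0198277   0.37909017]
```

View pics/wrist3.png

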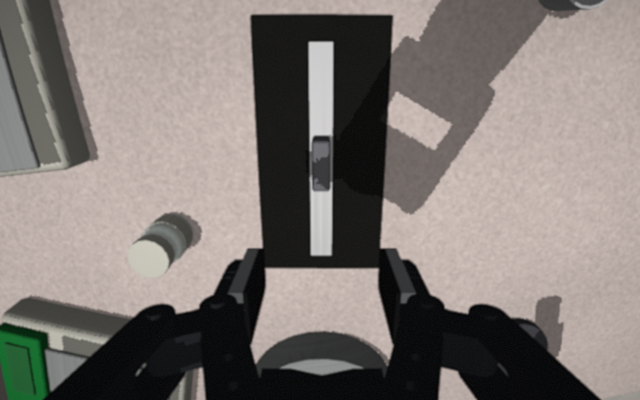

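```bash
cat > head.py <<'E'
import numpy as np
from scipy.optimize import least_squares
def frame(p):
    x,y,z,yaw,pit=p
    f=np.array([-np.cos(yaw)*np.cos(pit),-np.sin(yaw)*np.cos(pit),-np.sin(pit)]) # look dir = -lens x
    ex=-f; ey=np.array([-np.sin(yaw),np.cos(yaw),0]); ez=np.cross(ex,ey)
    return np.array([x,y,z]),np.array([ex,ey,ez])
def sdf(P,p):
    o,E=frame(p); L=(P-o)@E.T; a=-L[:,0]  # forward
    q=np.abs(np.c_[a-.010,L[:,1],L[:,2]])-[.030,.023,.023]
    d1=np.linalg.norm(np.maximum(q,0),axis=1)+np.minimum(q.max(1),0)
    r=np.hypot(L[:,1],L[:,2])-.017; e=np.abs(a-.065)-.025; Q=np.c_[r,e]
    d2=np.linalg.norm(np.maximum(Q,0),axis=1)+np.minimum(Q.max(1),0)
    return np.minimum(d1,d2)
def fit(P,p0,fixz=.35):
    f=lambda p:np.r_[sdf(P,p),]
    r=least_squares(f,p0,loss='soft_l1',f_scale=.002); return r
E
python3 - <<'E'
from head import *
for n in ['side','scene','both']:
    P=np.vstack([np.load('head_%s.npy'%k) for k in (['side','scene'] if n=='both' else [n])])
    P=P[P[:,2]>.31]
    best=None
    for pit in(.25,.4,.55):
        for yaw in (-.4,-.1,.2,.5):
            r=fit(P,[.807,-.045,.35,yaw,pit])
            if best is None or r.cost<best.cost: best=r
    o,E=frame(best.x); print(n,len(P),best.x.round(4),best.cost,'med',np.median(abs(sdf(P,best.x))),'lens',o-.09*E[0],'focus',(o-.24*E[0]).round(4))
E
```

```text
side 684 [ 0.806  -0.0456  0.3493 -0.088   0.4135] 0.0006673839575805148 med 0.0009481834053512508 lens [ 0.72389793 -0.03839283  0.3131776 ] focus [ 0.5871 -0.0263  0.2529]
scene 554 [ 0.8068 -0.0452  0.3479 -0.0939  0.4166] 0.0004246590270412497 med 0.0007049692415368857 lens [ 0.72481476 -0.03752673  0.31145163] focus [ 0.5882 -0.0247  0.2508]
both 1238 [ 0.8064 -0.0456  0.3486 -0.0899  0.4123] 0.0012175521477456768 med 0.0009688545485179809 lens [ 0.72424575 -0.03816925  0.31257997] focus [ 0.5874 -0.0258  0.2525]
```

Request:
step_arm(
  targets=[
    [[0.6, 0.1, 0.4, -0.7, 0], [0.5, 0.2, 0.7, -0.6, 0], [0.4, 0.21, 0.8, -0.5, 0], [0.35, 0.21, 0.9, -0.3, 0], [0.35, 0.22, 0.95, 0, 0], [0.35, 0.22, 0.95, 0, 0], [0.35, 0.22, 0.95, 0, 0], [0.35, 0.22, 0.95, 0, 0], [0.35, 0.22, 0.95, 0, 0], [0.35, 0.22, 0.95, 0, 0]],
  ],
)

```text
time: 10.18
eef_pos: [0.4749, 0.0964, 0.2805]
tcp_rot: [0.083, 0.997, -0.0, -0.002]
contact_force: [1.5, -1.0, -1.1]
opening: 0.351
```

Request:
step_arm(
  targets=[
    [[0.35, 0.22, 0.95, 0, 0], [0.35, 0.22, 0.95, 0, 0], [0.35, 0.15, 0.7, 0, 0.5], [0.35, 0, 0, 0, 1], [0.35, 0, 0, 0, 1], [0.35, 0, 0, 0, 1], [0.35, 0, 0, 0, 1], [0.35, 0, 0, 0, 1], [0.35, 0, 0, 0, 1], [0.35, 0, 0, 0, 1]],
  ],
)

```text
time: 11.02
eef_pos: [0.4692, 0.2009, 0.2802]
tcp_rot: [0.401, 0.916, -0.001, -0.002]
contact_force: [-0.0, -0.6, -0.5]
opening: 0.352
```

Request:
step_arm(
  targets=[
    [[0.35, 0, 0, 0, 1], [0.35, 0, 0, 0, 1], [0.35, 0, 0, 0, 1], [0.35, 0, 0, 0, 1], [0.35, 0, 0, 0, 1], [0.35, 0, 0, 0, 1], [0.35, 0, 0, 0, 1], [0.35, 0, 0, 0, 1], [0.35, 0, 0, 0, 1], [0.35, 0, 0, 0, 0.7]],
  ],
)

```text
time: 11.85
eef_pos: [0.4693, 0.2008, 0.2802]
tcp_rot: [0.742, 0.671, -0.002, -0.001]
contact_force: [-0.9, 0.2, -0.0]
opening: 0.348
```

Request:
step_arm(
  targets=[
    [[0.35, 0, 0, 0, 0], [0.35, 0, 0, 0, 0]],
  ],
)

```text
time: 12.02
eef_pos: [0.4696, 0.2009, 0.281]
tcp_rot: [0.74, 0.673, -0.002, -0.001]
contact_force: [-0.2, -0.0, 0.5]
opening: 0.35
```

Run:
```python
from h import *
S=get_state(); q=S['tcp_rot']; print(S['eef_pos'],S['qpos'],'tooly deg',np.degrees(2*np.arctan2(q[1],q[0]))-90, q)
c=grab('wrist'); save(c,'wrist4.png')
A=cloud(c).reshape(-1,3); A=A[np.isfinite(A[:,0])]
yaw=np.radians(-7.4); R=np.array([[np.cos(yaw),-np.sin(yaw)],[np.sin(yaw),np.cos(yaw)]])
L=(A[:,:2]-[.474,.2012])@R
for s in(-.05,0,.05):
    m=(abs(L[:,0]-s)<.015)&(A[:,2]>.13)&(A[:,2]<.15)&(abs(L[:,1])<.07); print(s,m.sum(),np.median(A[m,2])); rect(A[m]); print(np.percentile(L[m],[2,98],axis=0))
```

```text
[0.46958387 0.20087272 0.28095003] [ 2.05353816e-01 -1.33125013e-01  1.87601228e+00 -8.52610459e-06
  1.40240950e+00  2.99753270e-01] tooly deg -5.408607527507883 [ 0.73968038  0.6729558  -0.00159743 -0.0009372 ]
-0.05 465 0.14215430255627787
 465 [0.4252 0.2082] [0.035 0.01 ] 82.3
[[-0.05405836 -0.01623699]
 [-0.04470426  0.01809275]]
0 1040 0.14228145364854095
 1040 [0.4743 0.2013] [0.09 0.01] 82.5
[[-0.00459978 -0.04210328]
 [ 0.005046    0.0442796 ]]
0.05 482 0.14197880912333422
 482 [0.5239 0.1951] [0.036 0.01 ] 82.7
[[ 0.04527139 -0.01623512]
 [ 0.05491947  0.01796269]]
```

View pics/wrist4.png

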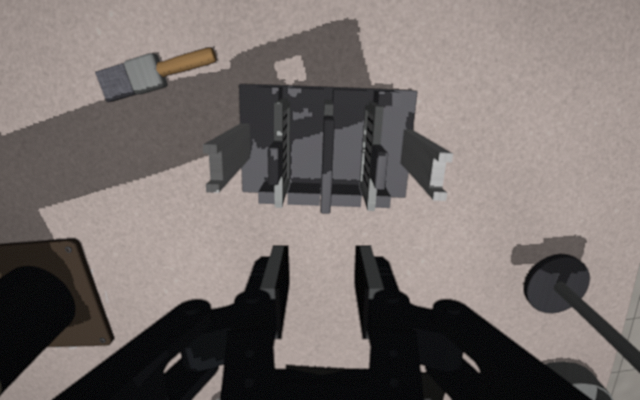

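Request:
step_arm(
  targets=[
    [[0.35, 0.03, 0.12, 0, 0.42], [0.35, 0, 0, 0.5, 0], [0.35, 0, 0, 0.8, 0], [0.35, 0, 0, 0.8, 0], [0.35, 0, 0, 0.6, 0], [0.35, 0, 0, 0, 0], [0.35, 0, 0, 0, 0]],
  ],
)

```text
time: 12.65
eef_pos: [0.4741, 0.2015, 0.1734]
tcp_rot: [0.752, 0.659, -0.002, -0.001]
contact_force: [0.6, 1.1, 0.8]
opening: 0.349
```

Request:
step_arm(
  targets=[
    [[0.35, 0, 0, 0.5, 0], [0.35, 0, 0, 0.5, 0], [0.35, 0, 0, 0.3, 0], [0.35, 0, 0, 0.12, 0], [0.35, 0, 0, 0, 0], [0.3, 0, 0, 0, 0]],
  ],
)

```text
time: 13.15
eef_pos: [0.4762, 0.202, 0.1195]
tcp_rot: [0.752, 0.659, 0.001, 0.0]
contact_force: [-0.4, 0.7, 0.4]
opening: 0.299
```

Request:
step_arm(
  targets=[
    [[0.2, 0, 0, 0, 0], [0, 0, 0, 0, 0], [0, 0, 0, 0, 0], [0, 0, 0, 0, 0], [0, 0, 0, 0, 0], [0, 0, 0, 0, 0]],
  ],
  squeeze=60,
)

```text
time: 13.65
eef_pos: [0.4753, 0.2018, 0.1183]
tcp_rot: [0.752, 0.659, 0.0, 0.0]
contact_force: [-0.3, -0.3, 0.1]
opening: 0.006
```

Run:
```python
from h import *
print(get_state()['opening'])
c=grab('side'); a=c['pixels'][200:350,250:400,::-1]; cv2.imwrite('pics/side5c.png',cv2.resize(a,None,fx=4,fy=4,interpolation=2))
c=grab('wrist'); save(c,'wrist5.png')
```

```text
0.005813337740263629
```

View pics/side5c.png

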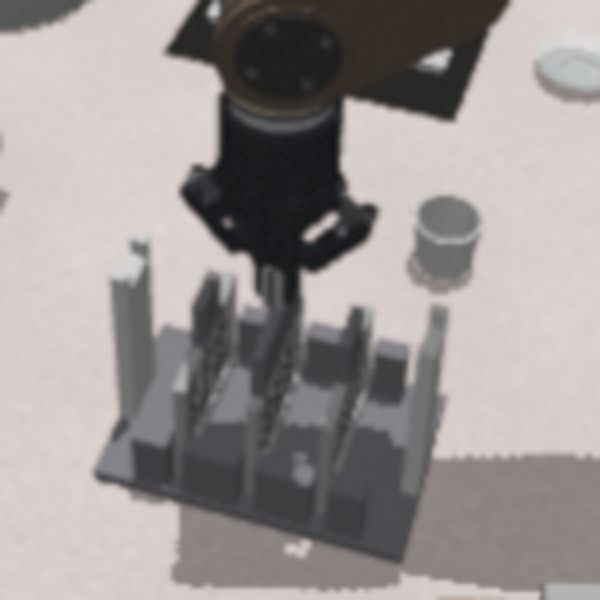

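View pics/wrist5.png

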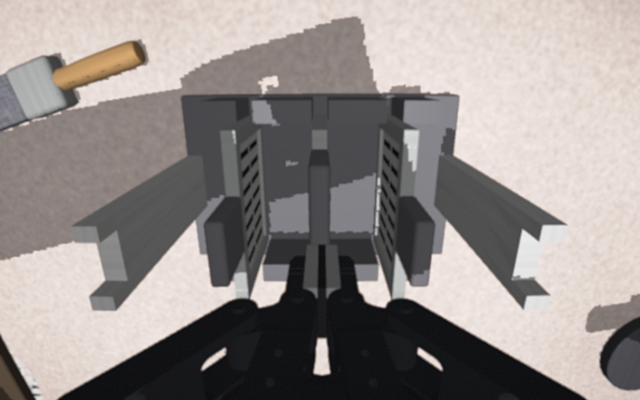

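Request:
step_arm(
  targets=[
    [[0, 0, 0, 0, 0], [0, 0, 0, -0.1, 0], [0, 0, 0, -0.3, 0], [0, 0, 0, -0.4, 0], [0, 0, 0, -0.3, 0], [0, 0, 0, 0, 0]],
  ],
  squeeze=80,
)

```text
time: 14.25
eef_pos: [0.4777, 0.2024, 0.1665]
tcp_rot: [0.752, 0.659, 0.003, 0.002]
contact_force: [0.6, -0.1, -0.0]
opening: 0.001
```

Run:
```python
from h import *
S=get_state(); print(S['eef_pos'],S['opening'],S['contact_force'],S['wrist_torque'])
c=grab('side'); a=c['pixels'][200:350,250:400,::-1]; cv2.imwrite('pics/side6c.png',cv2.resize(a,None,fx=4,fy=4,interpolation=2))
```

```text
[0.47768906 0.20236741 0.16646434] 0.0005517204971625946 [ 0.63418628 -0.06995117 -0.0242702 ] [ 0.04391272 -0.02975077  0.03923485]
```

View pics/side6c.png

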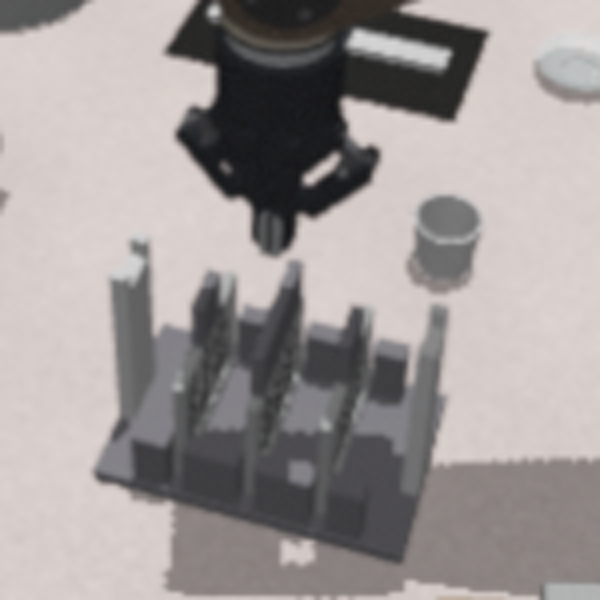

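Run:
```python
from h import *
c=grab('wrist'); W=cloud(c)
a=c['pixels'][140:400,200:440,::-1]; cv2.imwrite('pics/w6.png',cv2.resize(a,None,fx=2.3,fy=2.3,interpolation=2))
c5=cv2.imread('pics/wrist5.png')[140:400,200:440]; cv2.imwrite('pics/w5.png',cv2.resize(c5,None,fx=2.3,fy=2.3,interpolation=2))
S=get_state(); R=__import__('scipy.spatial.transform',fromlist=['R']).Rotation.from_quat(S['tcp_rot']).as_matrix()
L=(W-S['eef_pos'])@R
for v in range(230,330,10): print(v,[(u,*(L[v,u]*1000).round(0)) for u in (300,310,320,330,340,350)])
```

```text
230 [(300, np.float64(-54.0), np.float64(-19.0), np.float64(123.0)), (310, np.float64(-8.0), np.float64(-6.0), np.float64(22.0)), (320, np.float64(-8.0), np.float64(0.0), np.float64(21.0)), (330, np.float64(-54.0), np.float64(9.0), np.float64(123.0)), (340, np.float64(-54.0), np.float64(19.0), np.float64(123.0)), (350, np.float64(-54.0), np.float64(28.0), np.float64(122.0))]
240 [(300, np.float64(-56.0), np.float64(-18.0), np.float64(105.0)), (310, np.float64(-15.0), np.float64(-6.0), np.float64(21.0)), (320, np.float64(-14.0), np.float64(0.0), np.float64(21.0)), (330, np.float64(-56.0), np.float64(9.0), np.float64(105.0)), (340, np.float64(-56.0), np.float64(18.0), np.float64(106.0)), (350, np.float64(-56.0), np.float64(27.0), np.float64(106.0))]
250 [(300, np.float64(-65.0), np.float64(-18.0), np.float64(104.0)), (310, np.float64(12.0), np.float64(-4.0), np.float64(-43.0)), (320, np.float64(12.0), np.float64(0.0), np.float64(-42.0)), (330, np.float64(12.0), np.float64(5.0), np.float64(-43.0)), (340, np.float64(-67.0), np.float64(18.0), np.float64(107.0)), (350, np.float64(-67.0), n
[... 1942 characters left out ...]
, np.float64(-84.0)), (310, np.float64(12.0), np.float64(-3.0), np.float64(-83.0)), (320, np.float64(2.0), np.float64(1.0), np.float64(-70.0)), (330, np.float64(13.0), np.float64(4.0), np.float64(-85.0)), (340, np.float64(13.0), np.float64(7.0), np.float64(-85.0)), (350, np.float64(13.0), np.float64(10.0), np.float64(-85.0))]
320 [(300, np.float64(13.0), np.float64(-5.0), np.float64(-89.0)), (310, np.float64(13.0), np.float64(-2.0), np.float64(-89.0)), (320, np.float64(-2.0), np.float64(0.0), np.float64(-70.0)), (330, np.float64(9.0), np.float64(4.0), np.float64(-85.0)), (340, np.float64(12.0), np.float64(7.0), np.float64(-89.0)), (350, np.float64(12.0), np.float64(10.0), np.float64(-88.0))]
```

View pics/w6.png

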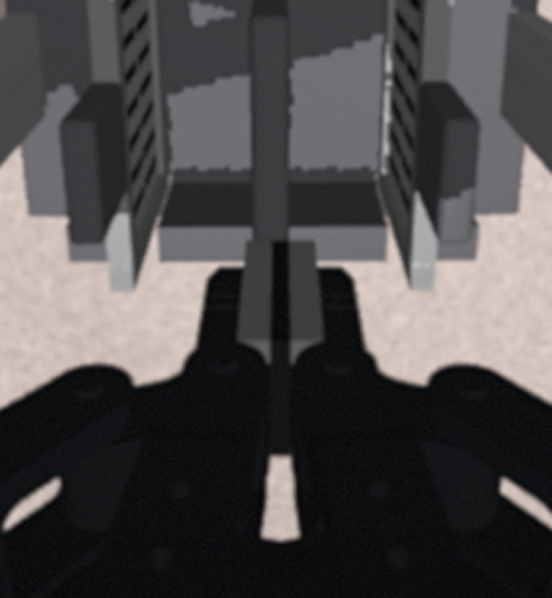

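View pics/w5.png

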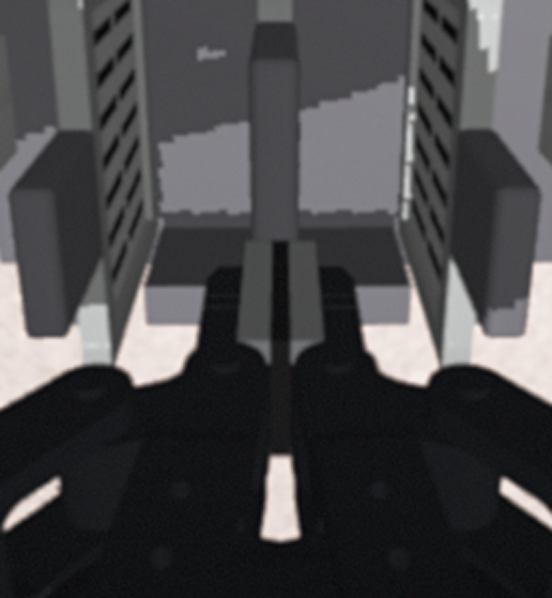

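Run:
```python
from h import *
from scipy.spatial.transform import Rotation as Ro
c=load('wrist') ; c=grab('wrist')
S=get_state(); R=Ro.from_quat(S['tcp_rot']).as_matrix()
for L in [(0,0,0),(.011,0,0),(0,0,-.019),(.011,0,-.019),(.011,0,-.04),(0,0,-.054-.019)]:
    print(L,proj(c,S['eef_pos']+R@np.array(L)).round(0))
print(c['mtx'],S['eef_pos'])
Rc=cv2.Rodrigues(c['rvec'])[0]; print('cam in tool',R.T@(-Rc.T@np.ravel(c['tvec'])-S['eef_pos']), 'cam z in tool',R.T@Rc[2])
for n in ['side','scene']:
    W=cloud(grab(n)).reshape(-1,3); L=(W-S['eef_pos'])@R
    m=(abs(L[:,0])<.03)&(abs(L[:,1])<.06)&(L[:,2]<.02)&(L[:,2]>-.12); P=L[m]*1000
    for lo in range(-110,20,10):
        k=(P[:,2]>=lo)&(P[:,2]<lo+10); print(n,lo,k.sum(), (P[k].min(0).round(0),P[k].max(0).round(0)) if k.sum() else '')
```

```text
(0, 0, 0) [[320. 233.]]
(0.011, 0, 0) [[320. 214.]]
(0, 0, -0.019) [[320. 249.]]
(0.011, 0, -0.019) [[320. 229.]]
(0.011, 0, -0.04) [[319. 249.]]
(0, 0, -0.073) [[319. 320.]]
[[350.18229408   0.         321.46523938]
 [  0.         350.18229408 192.66961592]
 [  0.           0.           1.        ]] [0.47518636 0.20180368 0.16217689]
cam in tool [ 0.08115927  0.00069188 -0.17506502] cam z in tool [-0.31408851  0.00131682  0.94939279]
side -110 107 (array([  -9.,  -51., -110.]), array([  20.,   54., -100.]))
side -100 89 (array([  -9.,  -44., -100.]), array([ 19.,  50., -90.]))
side -90 123 (array([-13., -37., -90.]), array([ 15.,  42., -80.]))
side -80 56 (array([ -6., -27., -80.]), array([ 15.,  34., -70.]))
side -70 29 (array([  2., -12., -69.]), array([ 14.,  15., -61.]))
side -60 37 (array([ -3., -12., -60.]), array([ 14.,  15., -50.]))
side -50 32 (array([ -3., -11., -49.]), array([ 14.,  15., -40.]))
side -40 14 (array([  6.,  -9., -40.]), array([ 13.,  15., -33.]))
side -30 1 (array([  6.,  -4., -30.]), array([  6.,  -4., -30.]))
side -20 0 
side -10 0 
side 0 0 
side 10 21 (array([-26., -53.,  18.]), array([29., 50., 20.]))
scene -110 11 (array([ -14.,    7., -110.]), array([  18.,   58., -100.]))
scene -100 19 (array([ -13.,   11., -100.]), array([ 16.,  51., -90.]))
scene -90 5 (array([-13.,  16., -90.]), array([ 11.,  40., -80.]))
scene -80 9 (array([-12.,   9., -80.]), array([ 11.,  34., -71.]))
scene -70 1 (array([  6.,  15., -60.]), array([  6.,  15., -60.]))
scene -60 12 (array([-10.,   6., -59.]), array([  7.,  18., -50.]))
scene -50 15 (array([ -9.,   5., -50.]), array([ 11.,  18., -40.]))
scene -40 8 (array([ -8.,   4., -38.]), array([ 12.,  15., -32.]))
scene -30 3 (array([ -8.,   5., -30.]), array([  9.,   8., -27.]))
scene -20 0 
scene -10 0 
scene 0 0 
scene 10 4 (array([-28.,   1.,  18.]), array([-4.,  9., 20.]))
```

Request:
step_arm(
  targets=[
    [[0.35, 0, -0.02, 0, 0], [0.35, 0, 0, 0, 0], [0.35, 0, 0, 0, 0], [0.35, 0, 0, 0.4, 0], [0.35, 0, 0, 0.5, 0], [0.35, 0, 0, 0.4, 0], [0.35, 0, 0, 0.3, 0], [0.35, 0, 0, 0.2, 0], [0.35, 0, 0, 0, 0], [0.35, 0, 0, 0, 0]],
  ],
)

```text
time: 15.33
eef_pos: [0.4745, 0.2019, 0.0901]
tcp_rot: [0.752, 0.659, -0.0, -0.0]
contact_force: [-0.1, 0.1, 0.4]
opening: 0.349
```

Run:
```python
from h import *
S=get_state(); print(S['eef_pos'],S['opening'],S['contact_force'],S['tcp_rot'])
c=grab('side'); a=c['pixels'][200:350,250:400,::-1]; cv2.imwrite('pics/side7c.png',cv2.resize(a,None,fx=4,fy=4,interpolation=2))
c=grab('wrist'); save(c,'wrist7.png')
```

```text
[0.47453865 0.20190086 0.09008259] 0.34914218231283367 [-0.08672097  0.08419072  0.37286356] [ 7.52417771e-01  6.58686160e-01 -1.74131076e-04 -9.60961142e-05]
```

View pics/side7c.png

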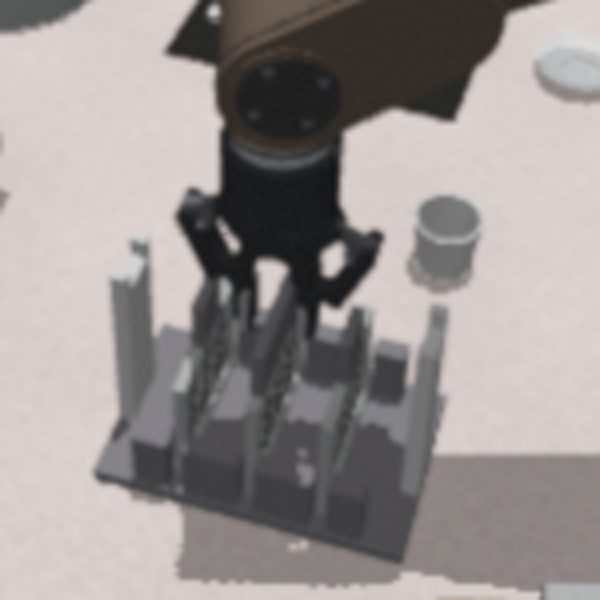

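View pics/wrist7.png

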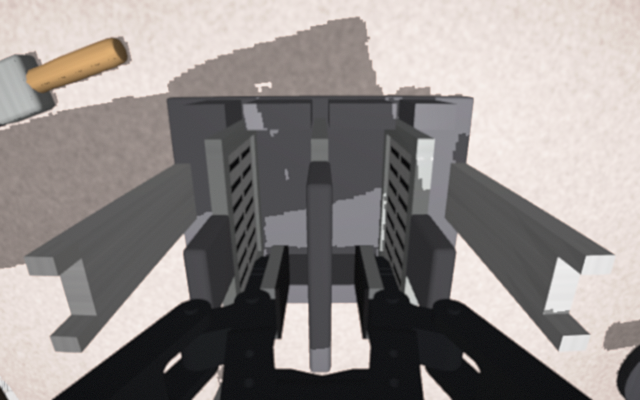

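Request:
step_arm(
  targets=[
    [[0.35, 0, -0.01, 0.15, 0], [0.35, 0, 0, 0, 0], [0, 0, 0, 0, 0], [0, 0, 0, 0, 0], [0, 0, 0, 0, 0], [0, 0, 0, 0, 0], [0, 0, 0, 0, 0], [0, 0, 0, 0, 0]],
  ],
  squeeze=60,
)

```text
time: 16.1
eef_pos: [0.4743, 0.202, 0.0844]
tcp_rot: [0.752, 0.659, 0.0, 0.0]
contact_force: [-0.6, 0.5, 2.0]
opening: 0.1
```

Request:
step_arm(
  targets=[
    [[0, 0, 0, -0.1, 0], [0, 0, 0, -0.2, 0], [0, 0, 0, -0.4, 0], [0, 0, 0, -0.5, 0], [0, 0, 0, -0.6, 0], [0, 0, 0, -0.7, 0], [0, 0, 0, -0.8, 0], [0, 0, 0, -0.8, 0], [0, 0, 0, -0.6, 0], [0, 0, 0, -0.2, 0]],
  ],
)

```text
time: 16.93
eef_pos: [0.4757, 0.2023, 0.2857]
tcp_rot: [0.752, 0.659, 0.004, 0.002]
contact_force: [-0.1, 0.7, -2.2]
opening: 0.106
```

Run:
```python
from h import *
S=get_state(); print(S['eef_pos'],S['qpos'],S['opening'],S['contact_force'],S['tcp_rot'])
c=grab('side'); a=c['pixels'][120:350,220:450,::-1]; cv2.imwrite('pics/side8c.png',cv2.resize(a,None,fx=2.6,fy=2.6,interpolation=2))
```

```text
[0.47573366 0.2023442  0.28568235] [ 2.05703838e-01 -1.28374414e-01  1.86332853e+00  2.43287797e-05
  1.39838846e+00  3.38301328e-01] 0.10575645792306165 [-0.12954545  0.65640193 -2.22120665] [0.75239419 0.6587002  0.00359913 0.00201551]
```

View pics/side8c.png

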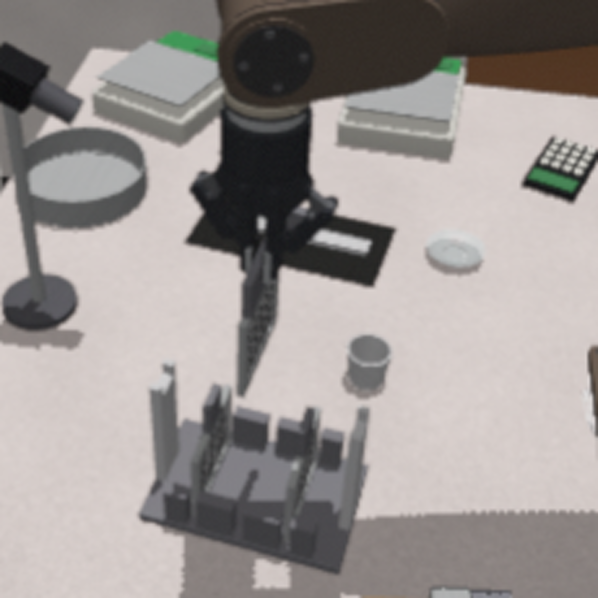

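```bash
cat > kin.py <<'E'
import numpy as np
from scipy.optimize import least_squares
D=[([-.15,.287027,1.577854,0,1.278591,-.15],(.674429,.000129,.199414)),
([.17671,-.119879,1.886708,0,1.375166,-1.26],(.47884,.188,.268304)),
([-.6502,.03555,1.858477,0,1.246753,-2.055],(.50069,-.253989,.201543)),
([.205354,-.133125,1.876012,0,1.40241,.2998],(.469584,.200873,.28095)),
([.205704,-.128374,1.863329,0,1.398388,.3383],(.475734,.202344,.285682))]
def f(p):
    a1,a2,a3,ph,h=p; r=[]
    for q,t in D:
        R=t[0]*np.cos(q[0])+t[1]*np.sin(q[0])
        e=np.pi-(q[1]+q[2]+q[4])  # tilt
        r+=[a1+a2*np.sin(q[1])+a3*np.sin(q[1]+q[2]+ph)-R+ .2*np.sin(e)*0, h+a2*np.cos(q[1])+a3*np.cos(q[1]+q[2]+ph)-t[2]]
    return r
if __name__=='__main__':
    for p0 in ([0,.4,.4,0,.2],[0,.4,.4,-.5,.2],[.0,.4,.4,.3,0.2],[.05,.4,.4,-.1,.2]):
        s=least_squares(f,p0); print(s.x.round(4),s.cost,np.round(np.array(s.fun)*1000,1))
        g=lambda p:f([0,*p]); s=least_squares(g,p0[1:]); print('  a1=0',s.x.round(4),s.cost)
E
python3 kin.py
```

```text
[ 1.000e-04  4.414e-01  5.733e-01  3.850e-02 -3.670e-02] 3.0037025742738753e-06 [ 0.1  0.   0.5 -0.  -0.3 -0.   1.5 -0.  -1.8 -0. ]
  a1=0 [ 0.4414  0.5734  0.0385 -0.0367] 3.0037977831979648e-06
[ 1.000e-04  4.414e-01  5.733e-01  3.850e-02 -3.670e-02] 3.003702574271545e-06 [ 0.1  0.   0.5 -0.  -0.3 -0.   1.5 -0.  -1.8 -0. ]
  a1=0 [ 0.4414  0.5734  0.0385 -0.0367] 3.0037977831960297e-06
[ 1.000e-04  4.414e-01  5.733e-01  3.850e-02 -3.670e-02] 3.0037025742718e-06 [ 0.1  0.   0.5 -0.  -0.3 -0.   1.5 -0.  -1.8 -0. ]
  a1=0 [ 0.4414  0.5734  0.0385 -0.0367] 3.0037977831959234e-06
[ 1.000e-04  4.414e-01  5.733e-01  3.850e-02 -3.670e-02] 3.0037025742715325e-06 [ 0.1  0.   0.5 -0.  -0.3 -0.   1.5 -0.  -1.8 -0. ]
  a1=0 [ 0.4414  0.5734  0.0385 -0.0367] 3.003797783195931e-06
```

Request:
step_arm(
  targets=[
    [[0, 0, 0, -0.4, 0], [0, 0, 0, -0.8, 0], [0, 0, 0, -0.9, 0], [0, 0, 0, -0.9, 0], [0, -0.2, 0.4, -0.7, 0], [0, -0.36, 0.7, -0.5, 0], [0, -0.36, 0.7, -0.5, 0], [0, -0.36, 0.7, -0.5, 0], [0, -0.36, 0.7, -0.5, 0], [0, -0.36, 0.7, -0.5, 0]],
  ],
)

```text
time: 17.82
eef_pos: [0.6192, 0.1011, 0.526]
tcp_rot: [0.752, 0.659, -0.002, -0.002]
contact_force: [-0.2, -1.1, -1.4]
opening: 0.103
```

Request:
step_arm(
  targets=[
    [[0, -0.36, 0.7, -0.5, 0], [0, -0.36, 0.7, -0.5, 0], [0, -0.36, 0.7, -0.5, 0], [0, -0.2, 0.4, -0.3, 0], [0, 0, 0, 0, -0.4], [0, 0, 0, 0, 0]],
  ],
)

```text
time: 18.32
eef_pos: [0.7128, 0.0367, 0.5957]
tcp_rot: [0.741, 0.671, -0.002, -0.002]
contact_force: [0.9, -0.1, -2.8]
opening: 0.101
```

```bash
cat > st.py <<'E'
from h import *
from scipy.spatial.transform import Rotation as Ro
S=get_state(); R=Ro.from_quat(S['tcp_rot']).as_matrix()
print('t',S['time'],'pos',S['eef_pos'].round(4),'q',S['qpos'].round(3),'open',round(S['opening'],3),'F',S['contact_force'].round(1))
z=R[:,2]; print('tool z',z.round(4),'tilt deg',np.degrees(np.arccos(-z[2])).round(2),'az',np.degrees(np.arctan2(z[1],z[0])).round(1),'tool y az',np.degrees(np.arctan2(R[1,1],R[0,1])).round(2),'y elev',np.degrees(np.arcsin(R[2,1])).round(2))
E
python3 st.py
```

```text
t 18.3167 pos [0.7128 0.0367 0.5957] q [-0.09   0.43   0.686  0.     2.031  0.008] open 0.101 F [ 0.9 -0.1 -2.8]
tool z [-6.e-03  6.e-04 -1.e+00] tilt deg 0.34 az 174.3 tool y az -5.66 y elev -0.34
```

Request:
step_arm(
  targets=[
    [[0, 0, 0.5, 0, 0], [0, 0, 0.5, 0, 0], [0, 0, 0.5, 0, 0], [0, 0, 0.5, 0, 0], [0, 0, 0.5, 0, 0], [0, 0, 0.5, 0, 0]],
  ],
)

```text
time: 18.82
eef_pos: [0.8084, 0.0255, 0.5725]
tcp_rot: [0.741, 0.672, 0.003, 0.002]
contact_force: [0.2, 0.4, -1.7]
opening: 0.106
```

```bash
python3 st.py
```

```text
t 18.8167 pos [0.8084 0.0255 0.5725] q [-0.094  0.774  0.218  0.003  2.142  0.005] open 0.106 F [ 0.2  0.4 -1.7]
tool z [ 0.0071  0.0016 -1.    ] tilt deg 0.41 az 12.4 tool y az -5.61 y elev 0.39
```

Request:
step_arm(
  targets=[
    [[0, 0, 0, 0, 0], [0, 0, 0, 0, 0]],
  ],
)

```text
time: 18.98
eef_pos: [0.8046, 0.0257, 0.5826]
tcp_rot: [0.741, 0.672, 0.007, 0.006]
contact_force: [0.2, 0.1, -1.3]
opening: 0.103
```

```bash
python3 st.py
```

```text
t 18.9833 pos [0.8046 0.0257 0.5826] q [-0.094  0.766  0.211  0.003  2.145  0.005] open 0.103 F [ 0.2  0.1 -1.3]
tool z [ 1.910e-02  3.000e-04 -9.998e-01] tilt deg 1.1 az 1.0 tool y az -5.61 y elev 1.09
```

Request:
step_arm(
  targets=[
    [[0, 0, 1, -0.1, 0], [0, 0, 1, -0.1, 0]],
  ],
)

```text
time: 19.15
eef_pos: [0.8336, 0.0176, 0.5602]
tcp_rot: [0.74, 0.672, 0.022, 0.02]
contact_force: [0.8, -0.6, -2.0]
opening: 0.106
```

```bash
python3 st.py
```

```text
t 19.15 pos [0.8336 0.0176 0.5602] q [-1.020e-01  7.950e-01  2.100e-01  8.000e-03  2.077e+00 -2.000e-03] open 0.106 F [ 0.8 -0.6 -2. ]
tool z [ 5.980e-02  5.000e-04 -9.982e-01] tilt deg 3.43 az 0.5 tool y az -5.56 y elev 3.41
```

Request:
step_arm(
  targets=[
    [[0, 0, 0.75, -0.6, 0], [0, 0, 0.75, -0.6, 0], [0, 0, 0, 0, 0]],
  ],
)

```text
time: 19.4
eef_pos: [0.8366, 0.0094, 0.5696]
tcp_rot: [0.74, 0.671, 0.035, 0.031]
contact_force: [-0.1, 0.6, -1.4]
opening: 0.107
```

```bash
python3 st.py
```

```text
t 19.4 pos [0.8366 0.0094 0.5696] q [-0.113  0.785  0.21   0.013  2.054 -0.008] open 0.107 F [-0.1  0.6 -1.4]
tool z [ 9.320e-02  8.000e-04 -9.956e-01] tilt deg 5.35 az 0.5 tool y az -5.67 y elev 5.32
```

Request:
step_arm(
  targets=[
    [[0, 0, 0.95, -0.2, 0], [0, 0, 0.95, -0.2, 0], [0, 0, 0.95, -0.2, 0], [0, 0, 0, 0, 0]],
  ],
)

```text
time: 19.73
eef_pos: [0.8708, -0.002, 0.5438]
tcp_rot: [0.739, 0.67, 0.054, 0.048]
contact_force: [-0.1, 0.6, -3.1]
opening: 0.105
```

```bash
python3 st.py
```

```text
t 19.7333 pos [ 0.8708 -0.002   0.5438] q [-0.125  0.818  0.211  0.021  1.97  -0.017] open 0.105 F [-0.1  0.6 -3.1]
tool z [ 0.1442  0.0015 -0.9895] tilt deg 8.29 az 0.6 tool y az -5.71 y elev 8.24
```

Request:
step_arm(
  targets=[
    [[0, -0.8, -0.2, -0.3, 0], [0, -0.8, -0.1, -0.2, 0], [0, -0.8, -0.1, -0.2, 0], [0, -0.8, 0, -0.1, 0], [0, 0, 0, 0, 0]],
  ],
)

```text
time: 20.15
eef_pos: [0.8353, -0.1343, 0.5766]
tcp_rot: [0.742, 0.667, 0.054, 0.052]
contact_force: [-0.2, -0.0, -1.9]
opening: 0.105
```

```bash
python3 st.py
```

```text
t 20.15 pos [ 0.8353 -0.1343  0.5766] q [-0.292  0.761  0.238  0.042  1.997 -0.165] open 0.105 F [-0.2 -0.  -1.9]
tool z [ 0.1496 -0.0047 -0.9887] tilt deg 8.61 az -1.8 tool y az -6.14 y elev 8.59
```

Request:
step_arm(
  targets=[
    [[0, -0.05, 0.8, -0.55, 0], [0, -0.05, 0.8, -0.55, 0], [0, -0.05, 0.8, -0.55, 0], [0, -0.05, 0.8, -0.55, 0], [0, -0.05, 0.8, -0.55, 0], [0, -0.05, 0.8, -0.55, 0], [0, 0, 0, 0, 0]],
  ],
)

```text
time: 20.73
eef_pos: [0.8452, -0.1315, 0.614]
tcp_rot: [0.735, 0.666, 0.092, 0.095]
contact_force: [-0.5, -0.2, -1.5]
opening: 0.105
```

```bash
python3 st.py
```

```text
t 20.7333 pos [ 0.8452 -0.1315  0.614 ] q [-0.292  0.739  0.21   0.064  1.934 -0.163] open 0.105 F [-0.5 -0.2 -1.5]
tool z [ 0.2612 -0.0162 -0.9651] tilt deg 15.17 az -3.6 tool y az -5.73 y elev 15.16
```

Request:
step_arm(
  targets=[
    [[0, -0.05, 0.85, -0.45, 0], [0, -0.05, 0.85, -0.45, 0], [0, -0.05, 0.85, -0.45, 0], [0, -0.05, 0.85, -0.45, 0], [0, -0.05, 0.85, -0.45, 0], [0, -0.05, 0.85, -0.45, 0], [0, 0, 0, 0, 0]],
  ],
)

```text
time: 21.32
eef_pos: [0.8567, -0.1365, 0.6481]
tcp_rot: [0.728, 0.658, 0.13, 0.141]
contact_force: [-0.5, -0.4, -1.8]
opening: 0.102
```

```bash
python3 st.py
```

```text
t 21.3167 pos [ 0.8567 -0.1365  0.6481] q [-0.3    0.709  0.21   0.082  1.844 -0.162] open 0.102 F [-0.5 -0.4 -1.8]
tool z [ 0.3743 -0.0338 -0.9267] tilt deg 22.08 az -5.2 tool y az -5.82 y elev 22.08
```

Request:
step_arm(
  targets=[
    [[0, -0.04, 0.85, -0.4, 0], [0, -0.02, 0.35, -0.15, 0], [0, 0, 0, 0, 0], [0, 0, 0, 0, 0]],
  ],
)

```text
time: 21.65
eef_pos: [0.86, -0.137, 0.6543]
tcp_rot: [0.726, 0.656, 0.138, 0.15]
contact_force: [0.0, 0.0, -2.4]
opening: 0.106
```

```bash
python3 st.py
python3 - <<'E'
from h import *
c=grab('side'); save(c,'side9.png')
from head import *
Bs=[]
for n in ['side','scene']:
    c=grab(n); A=cloud(c).reshape(-1,3); A=A[np.isfinite(A[:,0])]
    B=A[(A[:,0]>.68)&(A[:,0]<.86)&(abs(A[:,1]+.04)<.07)&(A[:,2]>.28)&(A[:,2]<.395)]
    r=fit(B,[.8064,-.0456,.3486,-.09,.412]); o,E=frame(r.x); print(n,len(B),r.x.round(4),'focus',(o-.24*E[0]).round(4)); Bs.append(B)
B=np.vstack(Bs+[np.load('head_side.npy'),np.load('head_scene.npy')]); B=B[B[:,2]>.3]
r=fit(B,[.8064,-.0456,.3486,-.09,.412]); o,E=frame(r.x); print(r.x.round(4),'focus',(o-.24*E[0]).round(4))
g=least_squares(lambda p:sdf(B,[p[0],p[1],.35,p[2],p[3]]),[.8064,-.0456,-.09,.412],loss='soft_l1',f_scale=.002); p=[g.x[0],g.x[1],.35,g.x[2],g.x[3]]; o,E=frame(p); print('z fixed',np.round(p,4),'focus',(o-.24*E[0]).round(4))
E
```

```text
t 21.65 pos [ 0.86   -0.137   0.6543] q [-0.301  0.704  0.211  0.085  1.824 -0.162] open 0.106 F [ 0.   0.  -2.4]
tool z [ 0.397  -0.037  -0.9171] tilt deg 23.5 az -5.3 tool y az -5.83 y elev 23.5
side 734 [ 0.8064 -0.0456  0.3492 -0.0971  0.4136] focus [ 0.5876 -0.0243  0.2527]
scene 604 [ 0.8071 -0.0452  0.3473 -0.094   0.4155] focus [ 0.5885 -0.0246  0.2504]
[ 0.8065 -0.0455  0.3485 -0.0922  0.4116] focus [ 0.5874 -0.0253  0.2525]
z fixed [ 0.8064 -0.0456  0.35   -0.0932  0.4339] focus [ 0.5896 -0.0253  0.2491]
```

View pics/side9.png

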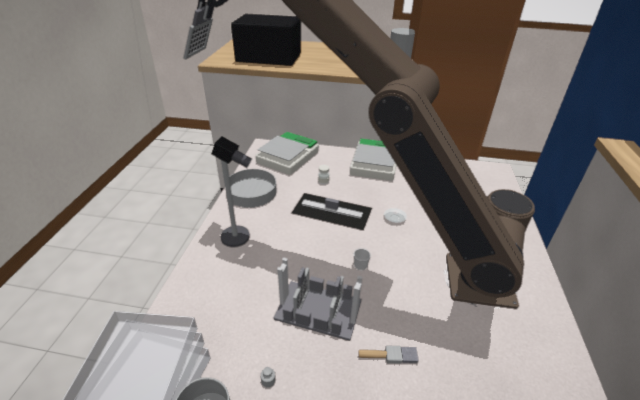

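```bash
cat > mv.py <<'E'
import sys
from st import *
t=np.array([float(v) for v in sys.argv[1:4]]); d=R.T@(t-S['eef_pos']); print('tool shares',(d/.04).round(3),'rows',np.linalg.norm(d)/.04)
E
python3 mv.py .5765 -.0243 .50
```

```text
t 21.8 pos [ 0.8603 -0.1371  0.6533] q [-0.301  0.704  0.211  0.085  1.824 -0.162] open 0.104 F [-0.4 -0.3 -2.7]
tool z [ 0.3958 -0.0366 -0.9176] tilt deg 23.42 az -5.3 tool y az -5.83 y elev 23.42
tool shares [ 2.083 -8.264  0.605] rows 8.543760237088513
```

Request:
step_arm(
  targets=[
    [[0, 0.08, -0.33, 0.02, 0], [0, 0.15, -0.6, 0.04, 0], [0, 0.21, -0.85, 0.06, 0], [0, 0.21, -0.85, 0.06, 0], [0, 0.21, -0.85, 0.06, 0], [0, 0.21, -0.85, 0.06, 0], [0, 0.21, -0.85, 0.06, 0], [0, 0.21, -0.85, 0.06, 0], [0, 0.21, -0.85, 0.06, 0], [0, 0.21, -0.75, 0.06, 0]],
  ],
)

```text
time: 22.63
eef_pos: [0.599, -0.0339, 0.5135]
tcp_rot: [0.726, 0.657, 0.137, 0.149]
contact_force: [0.3, -0.1, -1.1]
opening: 0.105
```

```bash
python3 mv.py .5765 -.0243 .32
```

```text
t 22.6333 pos [ 0.599  -0.0339  0.5135] q [-0.256 -0.197  1.564  0.066  1.371 -0.155] open 0.105 F [ 0.3 -0.1 -1.1]
tool z [ 0.3959 -0.0366 -0.9176] tilt deg 23.43 az -5.3 tool y az -5.83 y elev 23.43
tool shares [ 0.167 -2.459  4.208] rows 4.876683611844883
```

Request:
step_arm(
  targets=[
    [[0, 0.05, -0.2, 0.3, 0], [0, 0.02, -0.35, 0.6, 0], [0, 0.02, -0.35, 0.7, 0], [0, 0.02, -0.35, 0.7, 0], [0, 0.02, -0.35, 0.7, 0], [0, 0.02, -0.3, 0.6, 0], [0, 0, -0.2, 0.3, 0], [0, 0, 0, 0, 0], [0, 0, 0, 0, 0], [0, 0, 0, 0, 0]],
  ],
)

```text
time: 23.47
eef_pos: [0.5878, -0.0268, 0.3406]
tcp_rot: [0.726, 0.656, 0.139, 0.151]
contact_force: [0.5, -0.1, -1.7]
opening: 0.104
```

```bash
python3 mv.py .5765 -.0243 .2776
```

```text
t 23.4667 pos [ 0.5878 -0.0268  0.3406] q [-0.248 -0.234  1.899  0.07   1.069 -0.168] open 0.104 F [ 0.5 -0.1 -1.7]
tool z [ 0.3996 -0.0375 -0.9159] tilt deg 23.67 az -5.4 tool y az -5.82 y elev 23.67
tool shares [ 0.029 -0.894  1.327] rows 1.6001484447071979
```

Request:
step_arm(
  targets=[
    [[0, 0, -0.15, 0.25, 0], [0, 0, -0.25, 0.35, 0], [0, 0.03, -0.25, 0.35, 0], [0, 0, -0.15, 0.25, 0], [0, 0, -0.08, 0.12, 0], [0, 0, 0, 0, 0], [0, 0, 0, 0, 0], [0, 0, 0, 0, 0]],
  ],
)

```text
time: 24.13
eef_pos: [0.5768, -0.0244, 0.2776]
tcp_rot: [0.726, 0.656, 0.138, 0.151]
contact_force: [-0.7, -0.4, -2.5]
opening: 0.098
```

```bash
cat > meas.py <<'E'
from st import *
E_=[]
print('R cols',R.round(4).tolist(), 'tool x elev deg',np.degrees(np.arcsin(R[2,0])).round(2))
from head import frame
o,E=frame([.8065,-.0455,.3485,-.0922,.4125]); foc=o-.24*E[0]; print('focus',foc.round(4))
yaw_pts=[]
for n in ['side','scene']:
    c=grab(n); save(c,'fin_%s.png'%n); W=cloud(c); A=W.reshape(-1,3)
    L=(A-foc)@E.T   # lens axes at focus: x normal, y level, z up
    m=np.isfinite(L[:,0])&(abs(L[:,0])<.02)&(abs(L[:,1])<.075)&(L[:,2]>-.07)&(L[:,2]<.045)
    P=L[m]; print(n,len(P))
    if len(P)<30: continue
    # plane x = a y + b z + c robust
    M=np.c_[P[:,1:],np.ones(len(P))]
    r=least_squares(lambda p:M@p-P[:,0],[0,0,0],loss='soft_l1',f_scale=.002) if 0 else __import__('scipy.optimize',fromlist=['x']).least_squares(lambda p:M@p-P[:,0],[0,0,0],loss='soft_l1',f_scale=.0015)
    a,b,cc=r.x; print('  plane: yaw err deg',np.degrees(a).round(2),'pitch err deg',np.degrees(b).round(2),'x off mm',(cc*1000).round(2),'med res',np.median(abs(r.fun)*1000).round(2))
    print('  y,z extents',np.percentile(P[:,1]*1000,[0.5,99.5]).round(1),np.percentile(P[:,2]*1000,[.5,99.5]).round(1))
    (ce,s,an)=cv2.minAreaRect(np.ascontiguousarray(P[:,1:],dtype=np.float32)); print('  rect',np.round(np.array(ce)*1000,1),np.round(np.array(s)*1000,1),round(an,2))
E
python3 meas.py
```

```text
t 24.1333 pos [ 0.5768 -0.0244  0.2776] q [-0.248 -0.232  2.009  0.076  0.958 -0.178] open 0.098 F [-0.7 -0.4 -2.5]
tool z [ 0.399  -0.0375 -0.9162] tilt deg 23.63 az -5.4 tool y az -5.82 y elev 23.63
R cols [[0.1002, 0.9114, 0.399], [0.995, -0.093, -0.0375], [0.003, 0.4008, -0.9162]] tool x elev deg 0.17
focus [ 0.5876 -0.0253  0.2523]
side 82
  plane: yaw err deg 2.9 pitch err deg -0.1 x off mm -0.3 med res 1.91
  y,z extents [-48.   57.9] [-48.2  44.7]
  rect [ 5.  -0.3] [ 93.8 106.9] 87.7
scene 971
  plane: yaw err deg 0.45 pitch err deg 0.16 x off mm 2.35 med res 1.71
  y,z extents [-53.5  53.9] [-46.9  44. ]
  rect [ 0.3 -2.1] [ 93.8 108.1] 89.89
```

Run:
```python
from h import *
from head import frame
o,E=frame([.8065,-.0455,.3485,-.0922,.4125]); foc=o-.24*E[0]
def loop(c,pts,img,s,off,col):
    p=proj(c,[foc+E.T@np.array(q) for q in pts]); p=((p-off+.5)*s-.5); cv2.polylines(img,[p.astype(int).reshape(-1,1,2)],True,col,1)
for n,off in [('scene',(270,180)),('side',(215,100))]:
    c=grab(n); s=6; off=np.array(off); w,h=(110,100)
    im=c['pixels'][off[1]:off[1]+h,off[0]:off[0]+w,::-1]; im=cv2.resize(im,None,fx=s,fy=s,interpolation=cv2.INTER_CUBIC).copy()
    for x,col in ((.004,(0,255,0)),(-.004,(0,0,255))): loop(c,[(x,-.055,-.045),(x,.055,-.045),(x,.055,.045),(x,-.055,.045)],im,s,off,col)
    loop(c,[(.005,-.045,.045),(.005,.045,.045),(.005,.045,.085),(.005,-.045,.085)],im,s,off,(255,255,0))
    t=np.linspace(0,6.28,20); loop(c,[(.15,.017*np.cos(a),.017*np.sin(a)) for a in t],im,s,off,(255,0,255))
    cv2.imwrite('pics/ov_%s.png'%n,im)
```

```text
(no output)
```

View pics/ov_scene.png

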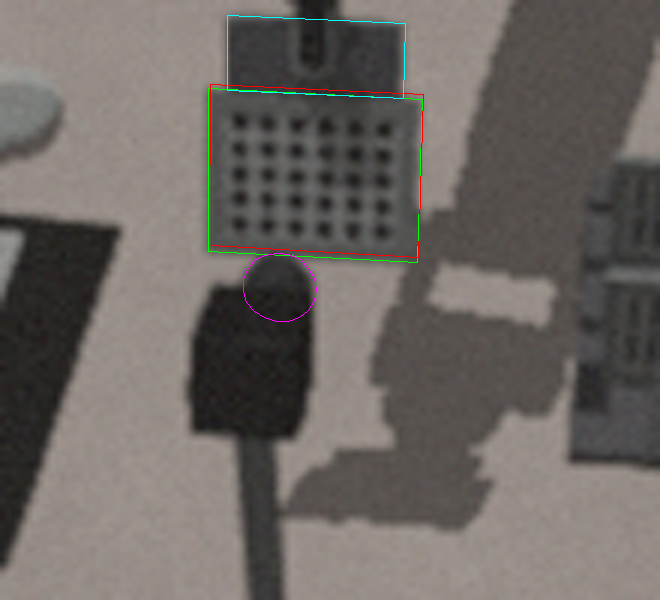

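View pics/ov_side.png

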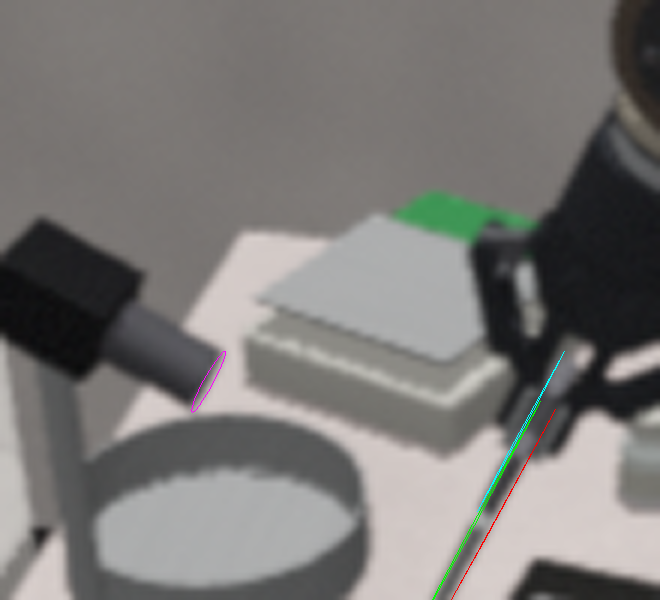

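Request:
step_arm(
  targets=[
    [[0, 0, 0.02, 0, -0.1], [0, 0, 0, 0, 0], [0, 0, 0, 0, 0], [0, 0, 0, 0, 0], [0, 0, 0, 0, 0], [0, 0, 0, 0, 0], [0, 0, 0, 0, 0], [0, 0, 0, 0, 0]],
  ],
)

```text
time: 25.0
eef_pos: [0.5766, -0.0242, 0.2761]
tcp_rot: [0.724, 0.66, 0.137, 0.15]
contact_force: [-0.2, 0.4, -2.2]
opening: 0.103
```

```bash
python3 meas.py
python3 - <<'E'
from h import *
c=grab('wrist'); save(c,'wristF.png')
c=grab('side'); a=c['pixels'][130:350,215:430,::-1]; cv2.imwrite('pics/sideF.png',cv2.resize(a,None,fx=2.6,fy=2.6,interpolation=2))
S=get_state(); print(S['dq'].round(4),S['eef_pos'])
E
```

```text
t 25.0 pos [ 0.5766 -0.0242  0.2761] q [-0.248 -0.23   2.01   0.075  0.959 -0.187] open 0.103 F [-0.2  0.4 -2.2]
tool z [ 0.3964 -0.0368 -0.9173] tilt deg 23.46 az -5.3 tool y az -5.28 y elev 23.46
R cols [[0.0921, 0.9134, 0.3964], [0.9957, -0.0845, -0.0368], [-0.0001, 0.3982, -0.9173]] tool x elev deg -0.01
focus [ 0.5876 -0.0253  0.2523]
side 78
  plane: yaw err deg 2.65 pitch err deg 0.23 x off mm -1.19 med res 1.96
  y,z extents [-24.6  58.1] [-45.6  44.2]
  rect [19.9  2.9] [89.4 85.7] 83.48
scene 974
  plane: yaw err deg 0.04 pitch err deg 0.51 x off mm 1.51 med res 1.73
  y,z extents [-53.5  54.1] [-48.5  44.5]
  rect [ 0.3 -2.3] [ 94.5 108.8] 89.95
[-0.001  -0.0002  0.0006  0.0007 -0.0003  0.0002] [ 0.57661736 -0.02414291  0.27614445]
```

View pics/sideF.png

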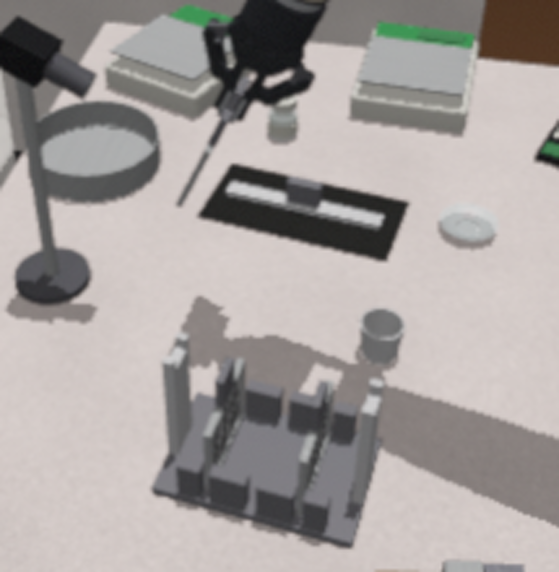

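View pics/wristF.png

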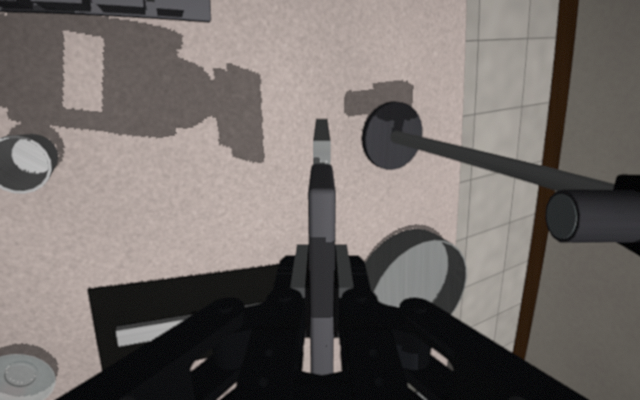

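Request:
step_arm(
  targets=[
    [[0, 0, 0.05, -0.03, 0], [0, 0, 0, 0, 0], [0, 0, 0, 0, 0], [0, 0, 0, 0, 0], [0, 0, 0, 0, 0], [0, 0, 0, 0, 0], [0, 0, 0, 0, 0], [0, 0, 0, 0, 0], [0, 0, 0, 0, 0]],
  ],
)

```text
time: 25.95
eef_pos: [0.578, -0.0243, 0.278]
tcp_rot: [0.724, 0.66, 0.137, 0.15]
contact_force: [-0.3, -0.1, -1.7]
opening: 0.102
```

```bash
python3 meas.py
python3 - <<'E'
from h import *
from head import *
from scipy.spatial.transform import Rotation as Ro
c=grab('wrist'); W=cloud(c); A=W.reshape(-1,3); A=A[np.isfinite(A[:,0])]
o,E=frame([.8065,-.0455,.3485,-.0922,.4125])
B=A[(A[:,0]>.66)&(A[:,0]<.86)&(abs(A[:,1]+.04)<.05)&(A[:,2]>.28)&(A[:,2]<.41)]
L=(B-o)@E.T; print(len(B)); a=-L[:,0]
m=(a>.045)&(a<.095); print(m.sum())
face=L[(a>.08)&(a<.1)&(np.hypot(L[:,1],L[:,2])<.016)]; print('face',len(face),np.median(face,0) if len(face) else '', face[:,1:].min(0),face[:,1:].max(0))
side=L[m&(a<.085)]; print('barrel',len(side), np.hypot(side[:,1],side[:,2]).mean() if len(side) else '')
S=get_state(); R=Ro.from_quat(S['tcp_rot']).as_matrix(); print('centre est',S['eef_pos']+.0274*R[:,2],'in lens axes vs focus mm',E@(S['eef_pos']+.0274*R[:,2]-(o-.24*E[0]))*1000)
# grip position in hand via wrist cloud, tool frame
T=(A-S['eef_pos'])@R; g=T[(abs(T[:,1])<.008)&(abs(T[:,0])<.06)&(T[:,2]>-.075)&(T[:,2]<-.04)&(T[:,0]<-.012)]
print('grip top toolz',np.median(g[:,2]) if len(g) else None,'x min',g[:,0].min() if len(g) else None,len(g),'y',np.median(g[:,1]))
E
```

```text
t 25.95 pos [ 0.578  -0.0243  0.278 ] q [-0.248 -0.228  2.004  0.075  0.962 -0.186] open 0.102 F [-0.3 -0.1 -1.7]
tool z [ 0.3965 -0.0368 -0.9173] tilt deg 23.47 az -5.3 tool y az -5.29 y elev 23.47
R cols [[0.0922, 0.9134, 0.3965], [0.9957, -0.0846, -0.0368], [-0.0001, 0.3982, -0.9173]] tool x elev deg -0.0
focus [ 0.5876 -0.0253  0.2523]
side 80
  plane: yaw err deg 2.36 pitch err deg 0.49 x off mm 0.96 med res 1.97
  y,z extents [-27.3  58.6] [-48.1  44. ]
  rect [ 25.6 -20.8] [127.1  76.9] 38.83
scene 967
  plane: yaw err deg 0.1 pitch err deg 0.39 x off mm 3.52 med res 1.65
  y,z extents [-53.1  54. ] [-47.   44.3]
  rect [ 0.5 -1.6] [ 93.2 108.1] 89.93
6001
4815
face 1214 [-0.08980241  0.00053939  0.00216475] [-0.01580883 -0.01531574] [0.01555127 0.01578209]
barrel 3072 0.017967096728017513
centre est [ 0.5888317  -0.02527121  0.25291306] in lens axes vs focus mm [1.40926405 0.10227135 0.07018803]
grip top toolz -0.05777929922419508 x min -0.04072221950214038 1221 y 0.0006874170650416905
```

Run:
```python
from h import *
from head import *
c=load('wrist') if 0 else grab('wrist'); A=cloud(c).reshape(-1,3); A=A[np.isfinite(A[:,0])]
B=A[(A[:,0]>.66)&(A[:,0]<.9)&(abs(A[:,1]+.04)<.06)&(A[:,2]>.28)&(A[:,2]<.41)]
r=fit(B,[.8065,-.0455,.3485,-.0922,.4125]); o,E=frame(r.x); print(len(B),r.x.round(4),np.median(abs(sdf(B,r.x))),'focus',(o-.24*E[0]).round(4))
# bystanders
S=get_state(); print(S['time'],S['eef_pos'],abs(S['dq']).max(),S['opening'])
W=cloud(load('scene'));
```

```text
6004 [ 0.8081 -0.0469  0.3446 -0.1108  0.3342] 0.0006801991784337689 focus [ 0.5828 -0.0218  0.2658]
26.15 [ 0.57796246 -0.02426147  0.27803695] 0.0010994155652176718 0.10089550079999679
```

Run:
```python
from h import *
from head import frame
cand={'A':([.8065,-.0455,.3485,-.0922,.4125],(0,255,0)),'B':([.8081,-.0469,.3446,-.1108,.3342],(0,0,255))}
t=np.linspace(0,2*np.pi,25)
for n,off,w,h,s in [('side',(195,125),65,60,10),('scene',(285,210),60,60,10),('wrist',(520,150),120,130,5)]:
    c=grab(n); off=np.array(off)
    im=cv2.resize(c['pixels'][off[1]:off[1]+h,off[0]:off[0]+w,::-1],None,fx=s,fy=s,interpolation=cv2.INTER_CUBIC).copy()
    im=cv2.convertScaleAbs(im,alpha=1.8,beta=20)
    for k,(p,col) in cand.items():
        o,E=frame(p)
        def L(pts,cl=True):
            q=proj(c,[o+E.T@np.array(v) for v in pts]); q=(q-off+.5)*s-.5; cv2.polylines(im,[q.astype(int).reshape(-1,1,2)],cl,col,1)
        for a in(.04,.09): L([(-a,.017*np.cos(b),.017*np.sin(b)) for b in t])
        for a in(-.04,.02): L([(a,y,z) for y,z in((-.023,-.023),(.023,-.023),(.023,.023),(-.023,.023))])
        for y,z in((-.023,-.023),(.023,-.023),(.023,.023),(-.023,.023)): L([(-.04,y,z),(.02,y,z)],False)
    cv2.imwrite('pics/hd_%s.png'%n,im)
```

```text
(no output)
```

View pics/hd_side.png

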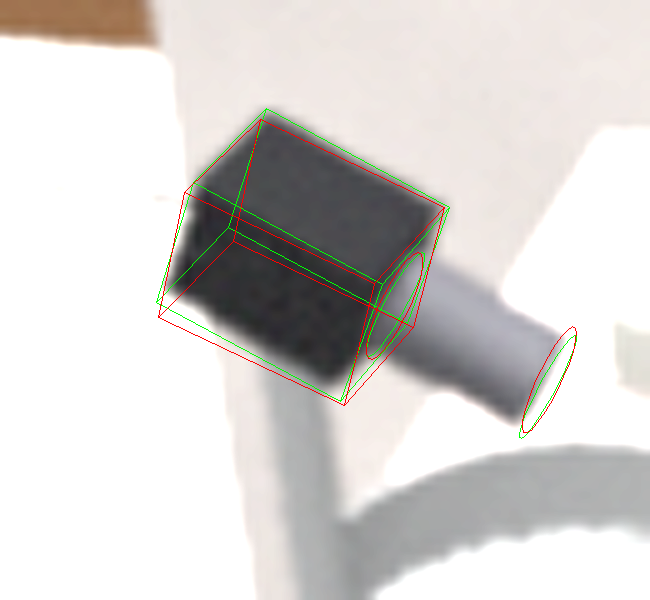

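View pics/hd_wrist.png

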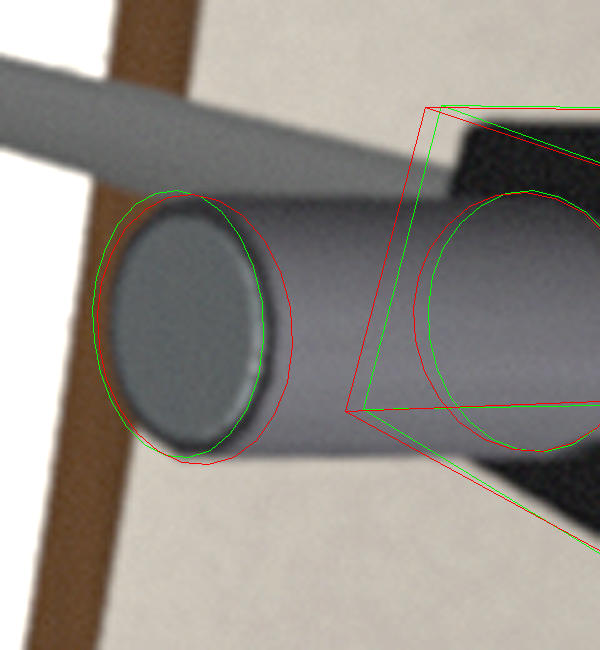

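View pics/hd_scene.png

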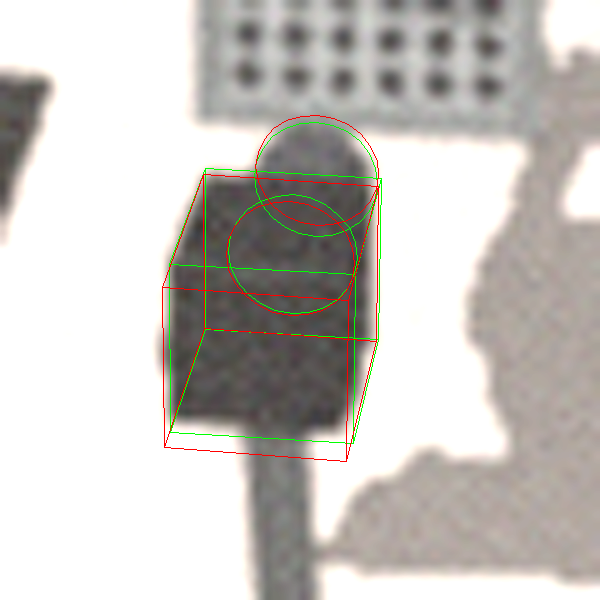

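Run:
```python
from h import *
from head import frame
from scipy.optimize import least_squares
C={}
for n in ['side','scene','wrist']:
    A=cloud(grab(n)).reshape(-1,3); A=A[np.isfinite(A[:,0])]
    B=A[(A[:,0]>.66)&(A[:,0]<.9)&(abs(A[:,1]+.04)<.06)&(A[:,2]>.285)&(A[:,2]<.41)]
    if n!='wrist': B=np.vstack([B,(lambda h:h[h[:,2]>.285])(np.load('head_%s.npy'%n))])
    else: B=B[::5]
    C[n]=B
def sd(P,p,g):
    o,E=frame(p); L=(P-o)@E.T; a=-L[:,0]; bf,bb,hy,hz,oz=g
    q=np.c_[np.abs(a-(bf+bb)/2)-(bf-bb)/2,np.abs(L[:,1])-hy,np.abs(L[:,2]-oz)-hz]
    d1=np.linalg.norm(np.maximum(q,0),axis=1)+np.minimum(q.max(1),0)
    r=np.hypot(L[:,1],L[:,2])-.017; e=np.maximum(a-.09,.0-a); Q=np.c_[r,e]
    d2=np.linalg.norm(np.maximum(Q,0),axis=1)+np.minimum(Q.max(1),0)
    d3=np.hypot(P[:,0]-o[0],P[:,1]-o[1])-.009; d3=np.where(P[:,2]<o[2],np.abs(d3)+0,1)
    d=np.minimum(d1,d2); return np.where(np.abs(d3)<np.abs(d),d3,d)
p0=[.8065,-.0455,.3485,-.0922,.4125]; g0=[.04,-.02,.023,.023,0]
def rep(t,x): o,E=frame(x[:5]); print(t,np.round(x,4),'lens',(o-.09*E[0]).round(4),'focus',(o-.24*E[0]).round(4))
for n in C:
    f=lambda x:np.r_[sd(C[n],x[:5],x[5:10]),(x[5:10]-g0)*.3]
    s=least_squares(f,p0+g0,loss='soft_l1',f_scale=.0015); rep(n,s.x)
# barrel only from wrist
o,E=frame(p0); B=C['wrist']; L=(B-o)@E.T; m=(-L[:,0]>.045)&(-L[:,0]<.1); Bb=B[m]
f=lambda x:np.r_[sd(Bb,[x[0],x[1],.35 if 0 else x[2],x[3],x[4]],[-.5,-.6,.001,.001,0]),(x[:3]-[.8065,-.0455,.35])*.5*3]
s=least_squares(f,p0,loss='soft_l1',f_scale=.0015); rep('wrist barrel',s.x)
# joint with per-camera offsets
def f(x):
    r=[]
    for i,n in enumerate(C):
        d=x[10+3*i:13+3*i]; r.append(sd(C[n]-d,x[:5],x[5:10])*np.sqrt(1000/len(C[n]))); r.append(d*3)
    return np.concatenate(r+[(x[5:10]-g0)*1])
s=least_squares(f,p0+g0+[0]*9,loss='soft_l1',f_scale=.0015); rep('joint',s.x)
```

```text
side [ 0.8059 -0.046   0.349  -0.0914  0.4085  0.039  -0.0194  0.0233  0.022
  0.0013] lens [ 0.7236 -0.0384  0.3132] focus [ 0.5865 -0.0259  0.2536]
scene [ 0.8069 -0.0452  0.3477 -0.0934  0.4147  0.04   -0.02    0.0225  0.0222
  0.0012] lens [ 0.7249 -0.0375  0.3114] focus [ 0.5882 -0.0247  0.2509]
wrist [ 0.8061 -0.0464  0.3498 -0.1034  0.4116  0.0396 -0.02    0.023   0.023
  0.    ] lens [ 0.7241 -0.0379  0.3138] focus [ 0.5873 -0.0237  0.2537]
wrist barrel [ 0.806  -0.0464  0.3499 -0.1037  0.4139] lens [ 0.7241 -0.0379  0.3137] focus [ 0.5875 -0.0236  0.2534]
joint [ 8.063e-01 -4.570e-02  3.491e-01 -9.380e-02  4.118e-01  3.950e-02
 -1.980e-02  2.300e-02  2.200e-02  1.200e-03 -3.000e-04 -1.000e-04
  1.000e-04  6.000e-04  3.000e-04 -1.400e-03 -1.000e-04 -1.000e-04
  7.000e-04] lens [ 0.7242 -0.038   0.3131] focus [ 0.5873 -0.0251  0.253 ]
```

Run:
```python
from plant import sign_off,get_state
print(sign_off()); S=get_state(); print(S['time'],S['eef_pos'],S['opening'])
```

```text
the job is handed in; nothing more can be done
None
the job is handed in; nothing more can be done
```

The job is handed in at about 26.5 s: the bar lies flat on the mat, and the arm is holding the round-hole screen up to the camera. No verdict was reported.

**Bar:** I lowered it onto the mat until I felt contact (about 6 N) and let go. Afterwards the wrist camera showed it flat to within about 0.1°, its centre about 1 mm from the mat's centre.

**Screen:** The round-hole screen was in the middle slot. My first grasp closed just above its grip, because the real fingertips sit about 30 mm short of the reported tool point. I went lower, and the second grasp held.

**Tilt:** The moves cannot tilt the tool directly. I pushed the arm against its reach limit, high above the camera, until it leaned to the angle I needed, then brought the screen down to the focus point.

**Last checks:**

| Check | Result |
|---|---|
| Downward tilt | 23.5°, against a fitted lens angle of 23.6° |
| Direction it faces | −5.3°, against −5.3° to −5.4° |
| Top edge | level within 0.1° by the arm's reading |
| Centre from focus point, by arm reading | about 1.5 mm too close to the lens, sideways and height within about 0.5 mm |
| Centre from focus point, by scene camera | about 0.5 mm too far from the lens |
| Steadiness | joint speeds near zero |

**Where checks disagreed:**
- An early wrist-camera fit put the lens angle at 19°. It had mixed the post into the camera head; with the post included in the model, all three cameras agreed within about 0.4°.
- The side camera sees the screen almost edge-on. Its reading of a 2.4° turn error came from about 80 points, so I did not rely on it.

In the last pictures both slotted screens were standing in the rack. The other objects looked unmoved, but I did not measure them. The arm never went near the camera.

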